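# Tip the relays from the scoop into the parts counter

### The job

Take the scoop tray with its five relays to the parts counter and rest its spout gently on the hopper's rim for a moment, still level and with all the relays in it, so that you can feel it sit there. Then tip all the relays into the hopper, and put the empty tray back on its stand, flat between the two rails and facing as it did. Never lean on the counter with more than 20 newtons, and leave the other things on the bench where they are.

Things in the scene. Friction and masses are not known exactly. Their poses are not given: they have to be found in the camera images.
- tray: Loose aluminium scoop, about 0.2 kg: tray 130 (x) x 84 (y) mm, 4 mm floor, 30 mm walls at sides and at +x. Origin: centre of its underside, z up. Its spout end (-x) has no wall, only a lip sloping out and up to x = -79, 11 mm high. At the +x end a flat handle plate leans away from the spout.
- tray_grip (a point): Middle of the handle plate, in the tray's frame at (83.7, 0, 55.5) mm. The plate (12 mm thick, 44 mm wide along y) leans 35 degrees from the tray's z towards its +x, from the 30 mm high back wall to 22 mm beyond this point along its slope. Grasp here, fingers along the slope, closing across the 12 mm.
- tray_spout (a point): Underside of the tray's floor at the middle of the spout end, in the tray's frame at (-65, 0, 0) mm.
- stand: The tray's fixed plywood stand, 150 (x) x 112 (y) x 40 mm high, origin at the centre of its underside. On its top, along both long sides, runs a rail 8 mm high and 8 mm wide, 96 mm between the rails; the tray lies on the 40 mm high top between them, centred, its x along the stand's x.
- hopper: Fixed parts counter: grey housing 190 x 190 mm, 50 mm high, origin at the centre of its underside. On a clamped height-adjustable column above its centre stands a round plastic feed hopper, 170 mm across at the rim, 68 mm deep outside, wall 7 mm. Its rim is level, 120 to 160 mm above the table: the column is set anew each time and its height is not reported; feel or look for it.
- hopper_axis (a point): Point on the feed hopper's vertical axis, fixed at 120 mm above the table whatever the column's height (the rim is 0 to 40 mm above it); z up.
- relay0: One of five equal black relays, 26 x 20 x 18 mm, 20 g, that lie in the tray; origin at the centre of its underside.
- relay1: One of five equal black relays, 26 x 20 x 18 mm, 20 g, that lie in the tray; origin at the centre of its underside.
- relay2: One of five equal black relays, 26 x 20 x 18 mm, 20 g, that lie in the tray; origin at the centre of its underside.
- relay3: One of five equal black relays, 26 x 20 x 18 mm, 20 g, that lie in the tray; origin at the centre of its underside.
- relay4: One of five equal black relays, 26 x 20 x 18 mm, 20 g, that lie in the tray; origin at the centre of its underside.
- mug: Bystander: white mug, 85 mm high.
- spool: Bystander: steel wire spool on end, 64 mm across, 40 mm high.
- multimeter: Bystander: multimeter lying flat, 150 x 78 x 34 mm.
- bottle: Bystander: white bottle, 68 mm across, 170 mm high.
- screwdriver: Bystander: screwdriver, 180 mm long, lying on the table between the stand and the parts counter.
- casebox: Bystander: flat yellow plastic case, 170 x 70 x 22 mm.
- breadboard: Bystander: white breadboard lying flat, 165 x 55 x 10 mm.

How it is judged:
On the way, in this order (a step that is already met when the one before it is completed fails the run):
1. the tray, level within 20 degrees and with all five relays in it, presses on the hopper's rim with more than 0.5 N for 0.2 s (contact force between tray and hopper above 0.5 N and angle between tray's own z axis and vertical below 0.35 rad and horizontal distance between tray_spout and hopper_axis below 0.1 m and x of relay0 in the frame of tray between -0.085 and 0.085 m and y of relay0 in the frame of tray between -0.045 and 0.045 m and z of relay0 in the frame of tray between 0 and 0.06 m and x of relay1 in the frame of tray between -0.085 and 0.085 m and y of relay1 in the frame of tray between -0.045 and 0.045 m and z of relay1 in the frame of tray between 0 and 0.06 m and x of relay2 in the frame of tray between -0.085 and 0.085 m and y of relay2 in the frame of tray between -0.045 and 0.045 m and z of relay2 in the frame of tray between 0 and 0.06 m and x of relay3 in the frame of tray between -0.085 and 0.085 m and y of relay3 in the frame of tray between -0.045 and 0.045 m and z of relay3 in the frame of tray between 0 and 0.06 m and x of relay4 in the frame of tray between -0.085 and 0.085 m and y of relay4 in the frame of tray between -0.045 and 0.045 m and z of relay4 in the frame of tray between 0 and 0.06 m), for 0.2 s.
2. all five relays are inside the hopper while the tray is still tipped by more than 30 degrees (horizontal distance between each of relay0, relay1, relay2, relay3, relay4 and hopper_axis below 0.077 m and z of relay0 in the frame of hopper between 0.05 and 0.14 m and z of relay1 in the frame of hopper between 0.05 and 0.14 m and z of relay2 in the frame of hopper between 0.05 and 0.14 m and z of relay3 in the frame of hopper between 0.05 and 0.14 m and z of relay4 in the frame of hopper between 0.05 and 0.14 m and angle between tray's own z axis and vertical above 0.52 rad).
At the end, for the whole second after the job is handed in: All five relays lie inside the hopper; the tray lies flat (within 3 degrees) and at rest on its stand between the rails, within 15 mm along and 10 mm across of the centre, its spout facing the same end as at the start (horizontal distance between each of relay0, relay1, relay2, relay3, relay4 and hopper_axis below 0.077 m and z of relay0 in the frame of hopper between 0.05 and 0.14 m and z of relay1 in the frame of hopper between 0.05 and 0.14 m and z of relay2 in the frame of hopper between 0.05 and 0.14 m and z of relay3 in the frame of hopper between 0.05 and 0.14 m and z of relay4 in the frame of hopper between 0.05 and 0.14 m and x of tray in the frame of stand between -0.015 and 0.015 m and y of tray in the frame of stand between -0.01 and 0.01 m and z of tray in the frame of stand between 0.037 and 0.043 m and angle between tray's own z axis and vertical below 0.05 rad and x of tray_spout in the frame of stand below -0.04 m and linear speed of tray below 0.02 m/s and angular speed of tray below 0.1 rad/s); the robot touches nothing.
It fails at once if the tray or the arm presses on the parts counter with more than 20 N (contact force between any of tray, the arm, the fingers and hopper above 20 N).
It fails at once if a bystander is moved by more than 30 mm (distance of any of mug, spool, multimeter, bottle, screwdriver, casebox, breadboard from where it was at the start of the episode above 0.03 m).
It also fails if it takes over 67 s, if anything falls off the work surface, if the arm or the gripper's body presses on something with over 40 N, if the wrist force passes 120 N, or if a joint passes its speed limit or range.

### The arm

A 6-joint arm with a two-finger parallel gripper is mounted at the origin on the work surface. World frame = base frame: x ahead of the robot, y to its left, z up, the work surface at z = 0. Lengths are in m, angles in rad, forces in N, time in s.
With the tool pointing down it reaches from about 0.425 to 0.95 m from the base axis. Payload 3.5 kg.
Tool frame: the origin (TCP) lies midway between the tips of the shut fingers; the grasp point (between the pads) lies 19 mm behind it; z points along the fingers, y is the line along which they close (so a half turn about z gives the same grasp; the last joint's range is limited). The gripper opens to 85 mm and grips with 20 to 120 N. Pads are 22 mm wide; open, the fingers measure 114 mm over their backs; the gripper's body (76 mm by 85 mm) begins 54 mm behind the grasp point. The pads swing forward as they close: fully open they stand 13 mm farther back than shut.
Start: joints at [-0.15, 0.286, 1.577, -0, 1.279, -0.15], TCP at [0.675, 0, 0.231] pointing down, gripper open.
Joint ranges: [-2.77, 2.77], [-0.9, 2.22], [0.21, 2.48], [-1.53, 4.67], [0.24, 2.81], [-2.84, 2.84]. Speed limits (rad/s): [2.79, 2.79, 3.14, 3.14, 3.14, 3.14].

### API

Orientations are given as a unit quaternion [x, y, z, w].
In Python, from plant import ctrl gives the robot as it stands.
- The arm moves only by the tool move_arm, never from a script. Its argument "plan" is a list of rows, each an object of numbers: "x", "y", "z": the shift along the tool's x, y, z in m; "yaw": the turn about the tool's z in rad; "fingers": the closure, from 0 (fully open) to 1 (shut). In form: [{"x": .., "y": .., "z": .., "yaw": .., "fingers": ..}, ...]. A call has 1 to 5 rows; each row is the pose to reach, as a shift and turn from the pose commanded when the call began, along the tool's axes at that moment; what a row does not reach only later rows make up. A row lasts 1/10 s, in which the tool goes at most 50 mm and 8.59 degrees, less where a joint would pass 70% of its speed; a pose out of reach is approached as far as the arm can. A call with a gripper value outside its range is refused whole. The fingers move at their own pace and stop on an object; "force" is the grip in N (left out, the last holds). Time passes only in rows, so rows that repeat a pose let the fingers close. It gives the time, the measured TCP pose, the force, the opening and the grip force at its end, in the units of the state.
- ctrl.get_state(): the state, without advancing time (a new reading comes with each control period).
- ctrl.read_camera(name): name is "scene" or "side" or "wrist"; returns the picture (400x640x3 uint8, red, green, blue); there is no depth.
- ctrl.camera_model(name): a dict with "intrinsics" (3x3 intrinsics, pixels), "distortion" ([k1, k2, p1, p2, k3] as OpenCV has them; the pictures are not rectified), "cam_to_world" (4x4, takes a point from camera to world coordinates); the wrist camera has in their place "tool_from_camera" (4x4, takes a point from camera to tool coordinates, whose origin is the TCP and whose axes are the flange's). Camera axes: x right, y up, looking along -z (the intrinsics and any distortion apply to the point x, -y, -z); pixel columns grow to the right and rows downward; lengths in m; the calibration is good to about 2 mm. A picture is of the moment at which its call begins: read the wrist's pose just before it. camera_model takes no time and is no camera call.
- ctrl.sign_off(): hands the job in; it is judged then, once.
The state is a dict: "time": time; "qpos": joint angles; "dq": joint speeds; "joint_efforts": joint torques, N m; "eef_pos": TCP position; "tcp_rot": TCP orientation; "contact_force": force on the tool from outside, world axes, zero at the start; "wrist_torque": the same for the moment, N m; "opening": opening from 0.0 (shut) to 1.0 (fully open); "finger_force": force on a finger pad.
Only numpy, scipy, OpenCV 4.12 (cv2) and the standard library are available. Lean on these libraries where they do the work, as an engineer would, in place of code of your own. Each camera call takes 0.05 s, during which the arm holds its last target. There are 200 camera calls.

## Working session

There is one attempt and no reset: what is moved stays moved. The work goes in short steps, Python scripts to look and compute and a tool call to move; the robot and the scene stay as the last step left them, time stands still between calls to the robot, and variables do not carry over. Pictures are saved under pics/ and viewed, at most 10 in all, crops included, and the job is handed in when it is done.

Besides the shell and the picture viewer there is one more tool, called after "Call:" as a command line: name --argument value ..., lists and objects as JSON in quotes. move_arm: Moves the arm, as the interface text tells. Its arguments: {"type":"object","properties":{"plan":{"type":"array"},"force":{"type":"number"}},"required":["plan"]}

```bash
ls; mkdir -p pics; python3 - <<'E'
from plant import ctrl
import cv2,numpy as np
s=ctrl.get_state();print(s)
for n in("scene","side"):
    cv2.imwrite(f"pics/{n}0.png",ctrl.read_camera(n)[:,:,::-1]);m=ctrl.camera_model(n);print(n,{k:np.round(v,4).tolist() for k,v in m.items()})
m=ctrl.camera_model("wrist");print({k:np.round(v,4).tolist() for k,v in m.items()})
print([a for a in dir(ctrl) if a[0]!='_'])
E
```

```text
pics
{'time': 0.0, 'qpos': array([-1.50016436e-01,  2.87196660e-01,  1.57824187e+00,  9.74089215e-06,
        1.27860860e+00, -1.49983871e-01]), 'dq': array([-1.08283098e-03,  2.80628927e-05, -7.95323126e-04,  2.88524940e-04,
        3.37056082e-04, -5.17414073e-04]), 'joint_efforts': array([-1.79628755e-04, -4.05981302e+01, -2.92628127e+01, -1.54224781e-04,
        5.81841552e-03,  3.74769741e-06]), 'eef_pos': array([6.74313073e-01, 1.24680879e-04, 2.29891407e-01]), 'tcp_rot': array([ 0.70711876,  0.70709374, -0.00072461, -0.00099049]), 'contact_force': array([-0.07533283,  0.12904883,  0.38663133]), 'wrist_torque': array([-0.00304632, -0.05063447, -0.00883814]), 'finger_force': 0.0, 'opening': 0.9988243071678856}
scene {'intrinsics': [[517.6681, 0.0, 313.7925], [0.0, 517.6681, 193.8639], [0.0, 0.0, 1.0]], 'distortion': [-0.0105, 0.0, 0.0, 0.0, 0.0], 'cam_to_world': [[-0.8213, -0.294, 0.4889, 1.3081], [0.5701, -0.4545, 0.6844, 1.0545], [0.021, 0.8408, 0.5409, 0.9415], [0.0, 0.0, 0.0, 1.0]]}
side {'intrinsics': [[520.0683, 0.0, 321.297], [0.0, 520.0683, 205.6022], [0.0, 0.0, 1.0]], 'distortion': [0.0344, 0.0, 0.0, 0.0, 0.0], 'cam_to_world': [[0.9448, 0.2057, -0.2551, 0.1423], [-0.3274, 0.5627, -0.759, -1.1823], [-0.0126, 0.8006, 0.599, 1.0216], [0.0, 0.0, 0.0, 1.0]]}
{'intrinsics': [[293.0886, 0.0, 320.694], [0.0, 293.0886, 197.2354], [0.0, 0.0, 1.0]], 'distortion': [-0.0507, 0.0, 0.0, 0.0, 0.0], 'tool_from_camera': [[0.0009, 0.9603, 0.2789, 0.0687], [1.0, -0.0011, 0.0006, -0.001], [0.0009, 0.2789, -0.9603, -0.1414], [0.0, 0.0, 0.0, 1.0]]}
['Unreachable', 'camera_model', 'get_state', 'read_camera', 'sign_off']
```

View pics/scene0.png

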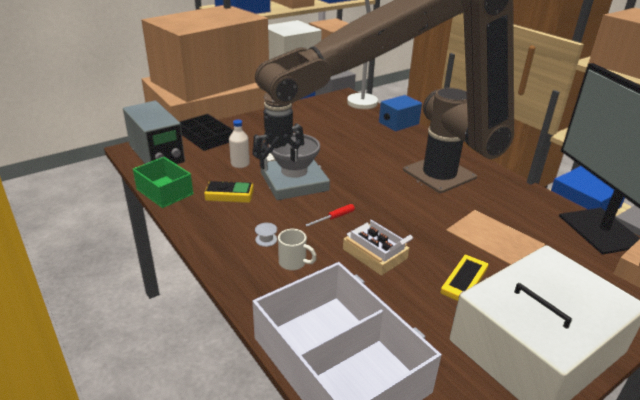

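View pics/side0.png

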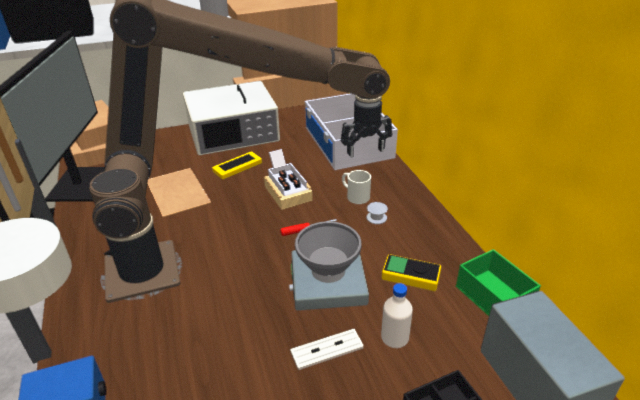

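The scene view shows the tray on its stand at (376,243), handle to the right at (405,240), and the hopper at (296,155). The side view shows the stand at (288,187), the handle card at (277,157), the hopper rim around (328,243) and the screwdriver at (300,228). I'll make zoomed crops to pick points.

```bash
cat > h.py <<'E'
import cv2,numpy as np
from plant import ctrl
def ray(cam,uv):
    m=ctrl.camera_model(cam);p=cv2.undistortPoints(np.array([[uv]],float),np.array(m["intrinsics"]),np.array(m["distortion"]))[0,0]
    T=np.array(m["cam_to_world"]);d=T[:3,:3]@np.array([p[0],-p[1],-1]);return T[:3,3],d/np.linalg.norm(d)
def onz(cam,uv,z):
    o,d=ray(cam,uv);return o+d*(z-o[2])/d[2]
def tri(uva,uvb):
    (a,d),(b,e)=ray("scene",uva),ray("side",uvb)
    s=np.linalg.lstsq(np.c_[d,-e],b-a,rcond=None)[0];p,q=a+s[0]*d,b+s[1]*e
    return (p+q)/2,np.linalg.norm(p-q)
E
python3 - <<'E'
import cv2,numpy as np
a=cv2.imread("pics/scene0.png");b=cv2.imread("pics/side0.png")
def c(i,x,y):
    k=cv2.resize(i[y:y+75,x:x+100],None,fx=4,fy=4,interpolation=cv2.INTER_CUBIC)
    for t in range(0,100,20):cv2.putText(k,str(x+t),(t*4,8),0,.3,(0,255,255));cv2.line(k,(t*4,8),(t*4,12),(0,255,255))
    for t in range(0,75,15):cv2.putText(k,str(y+t),(0,t*4+4),0,.3,(0,255,255))
    return k
cv2.imwrite("pics/m.png",np.vstack([np.hstack([c(a,330,205),c(a,250,120)]),np.hstack([c(b,240,143),c(b,280,215)])]))
E
```

```text
(no output)
```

View pics/m.png

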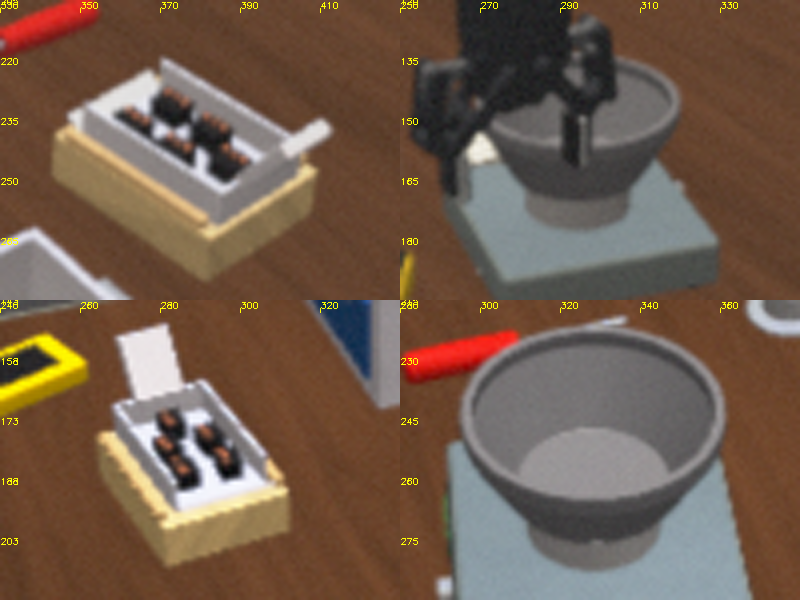

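The mosaic gives these points:
- **Side view:** stand foot corners at about (282.5,209), (312,200.5) and (266,188). The plate top edge runs from (269.5,152.5) to (282,149.3). The rim spans 295.5 to 361 in x, with its top at y 221.8.
- **Scene view:** stand foot corners at about (382,274.5), (408,257) and (343.5,249). The plate end is at (411,236.5).

```bash
python3 - <<'E'
from h import *
np.set_printoptions(precision=4,suppress=True)
for c,u,z in [("side",(282.5,209.3),0),("side",(312,200.5),0),("side",(266,188),0),("scene",(381.8,274.5),0),("scene",(408.3,257),0),("scene",(343.5,248.8),0)]:print(c,u,onz(c,u,z)[:2])
print("plate top", tri((411,236.5),(275.8,151)))
# relation on known height: tray back wall top z=.07, plate top z~.115
for u in [(268.3,169.3),(290.7,163.5)]:print("backwall",onz("side",u,.07)[:2])
for u in [(269.5,152.5),(282,149.3)]:print("platetop",onz("side",u,.117)[:2])
for c,u in [("side",(292,252)),("side",(366,291)),("side",(294,293)),("scene",(275,190.75)),("scene",(329.5,180)),("scene",(308.8,158.8))]:print("housing",c,onz(c,u,.05)[:2])
for z in (.12,.13,.14,.15,.16):print(z,"rim L,R,mid",onz("side",(295.5,245.5),z)[:2],onz("side",(361,243.5),z)[:2],"top",onz("side",(329,221.75),z)[:2],"scene R",onz("scene",(320,145),z)[:2])
E
```

```text
side (282.5, 209.3) [0.4522 0.1366]
side (312, 200.5) [0.5576 0.1496]
side (266, 188) [0.4317 0.2731]
scene (381.8, 274.5) [0.5328 0.2967]
scene (408.3, 257) [0.4205 0.2821]
scene (343.5, 248.8) [0.5524 0.1512]
plate top (array([0.4778, 0.3195, 0.1167]), np.float64(0.01935110773883981))
backwall [0.4465 0.2782]
backwall [0.5279 0.2872]
platetop [0.4614 0.3059]
platetop [0.5066 0.3116]
housing side [ 0.4086 -0.1272]
housing side [ 0.5441 -0.334 ]
housing side [ 0.3691 -0.2784]
housing scene [ 0.5962 -0.1562]
housing scene [ 0.4098 -0.1151]
housing scene [ 0.3858 -0.2725]
0.12 rim L,R,mid [ 0.4053 -0.1819] [ 0.5699 -0.2331] top [ 0.5218 -0.1179] scene R [ 0.3704 -0.2286]
0.13 rim L,R,mid [ 0.4024 -0.193 ] [ 0.5652 -0.2436] top [ 0.5176 -0.1298] scene R [ 0.3818 -0.2129]
0.14 rim L,R,mid [ 0.3995 -0.2041] [ 0.5604 -0.2541] top [ 0.5134 -0.1416] scene R [ 0.3933 -0.1973]
0.15 rim L,R,mid [ 0.3965 -0.2152] [ 0.5557 -0.2647] top [ 0.5092 -0.1534] scene R [ 0.4047 -0.1817]
0.16 rim L,R,mid [ 0.3936 -0.2263] [ 0.5509 -0.2752] top [ 0.505  -0.1652] scene R [ 0.4161 -0.1661]
```

Call:
move_arm --plan '[{"x": 0.04,"y": -0.026,"yaw": -0.03,"fingers": 0},{"x": 0.08,"y": -0.052,"yaw": -0.06,"fingers": 0},{"x": 0.12,"y": -0.078,"yaw": -0.09,"fingers": 0},{"x": 0.16,"y": -0.104,"yaw": -0.131,"fingers": 0},{"x": 0.2,"y": -0.13,"yaw": -0.131,"fingers": 0}]' --force 120

```text
validation failed for argument at $.pl...
```

```bash
cat >> h.py <<'E'
from scipy.spatial.transform import Rotation as R
def delta(p,yaw=None,now=None):
    "tool-frame shift from measured pose to world TCP p; yaw = world heading of tool x (rad)"
    s=ctrl.get_state();M=R.from_quat(s["tcp_rot"]).as_matrix()
    print("t",round(s["time"],2),"pos",s["eef_pos"].round(4),"F",s["contact_force"].round(2),"tq",s["wrist_torque"].round(2),"tilt",np.degrees(np.arccos(-M[2,2])).round(2),"headx",round(np.arctan2(M[1,0],M[0,0]),4),"open",round(s["opening"],3))
    if p is not None: print("shift",(M.T@(np.array(p)-s["eef_pos"])).round(4), "yaw" ,None if yaw is None else round(np.arctan2(M[1,0],M[0,0])-yaw,4))
E
python3 - <<'E'
from h import *
delta([.480,.2985,.2],np.radians(97.5))
E
```

```text
t 0.1 pos [6.744e-01 1.000e-04 2.301e-01] F [-0.11 -0.63 -0.14] tq [-0.02  0.01 -0.02] tilt 0.12 headx 1.5708 open 1.0
shift [ 0.2984 -0.1943  0.0306] yaw -0.1309
```

Call:
move_arm --plan '[{"x": 0.04,"y": -0.026,"z": 0.0,"yaw": -0.03,"fingers": 0.0},{"x": 0.08,"y": -0.052,"z": 0.0,"yaw": -0.06,"fingers": 0.0},{"x": 0.12,"y": -0.078,"z": 0.0,"yaw": -0.09,"fingers": 0.0},{"x": 0.16,"y": -0.104,"z": 0.0,"yaw": -0.131,"fingers": 0.0},{"x": 0.2,"y": -0.13,"z": 0.0,"yaw": -0.131,"fingers": 0.0}]' --force 120

```text
time: 0.6
eef_pos: [0.5434, 0.2013, 0.2308]
tcp_rot: [0.659, 0.752, -0.0, -0.0]
contact_force: [0.2, 1.3, 0.7]
opening: 0.996
finger_force: 0.0
```

```bash
python3 - <<'E'
from h import *
delta([.480,.2985,.2],np.radians(97.5))
E
```

```text
t 0.6 pos [0.5434 0.2013 0.2308] F [0.16 1.34 0.67] tq [-0.01 -0.01  0.02] tilt 0.05 headx 1.702 open 0.996
shift [ 0.1046 -0.0501  0.0308] yaw 0.0003
```

Call:
move_arm --plan '[{"x": 0.04,"y": -0.02,"z": 0.01,"yaw": 0.0,"fingers": 0.0},{"x": 0.08,"y": -0.04,"z": 0.02,"yaw": 0.0,"fingers": 0.0},{"x": 0.105,"y": -0.05,"z": 0.03,"yaw": 0.0,"fingers": 0.0},{"x": 0.105,"y": -0.05,"z": 0.03,"yaw": 0.0,"fingers": 0.0},{"x": 0.105,"y": -0.05,"z": 0.03,"yaw": 0.0,"fingers": 0.0}]'

```text
time: 1.1
eef_pos: [0.4812, 0.2977, 0.2008]
tcp_rot: [0.659, 0.752, -0.001, -0.0]
contact_force: [0.2, -0.7, -0.1]
opening: 0.996
finger_force: 0.0
```

```bash
python3 - <<'E'
from h import *
delta([.480,.2985,.0735],np.radians(97.5))
cv2.imwrite("pics/w1.png",ctrl.read_camera("wrist")[:,:,::-1])
E
```

```text
t 1.1 pos [0.4812 0.2977 0.2008] F [ 0.25 -0.66 -0.15] tq [-0.01 -0.04 -0.02] tilt 0.07 headx 1.7033 open 0.996
shift [ 0.001  -0.001   0.1273] yaw 0.0016
```

View pics/w1.png

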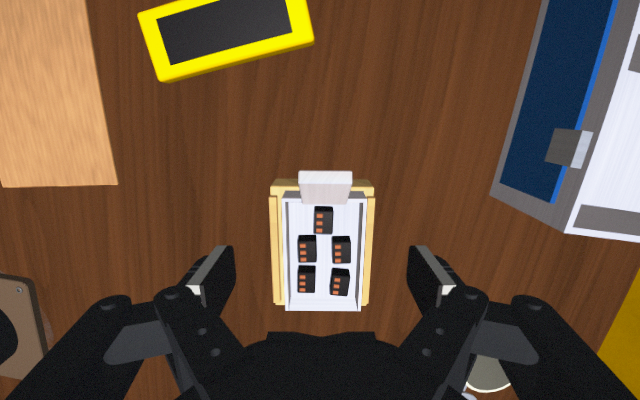

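The wrist view shows the tray square to the tool. The plate's rear edge runs from (298,171) to (352,171), the lip from (287,310) to (362,311), and the rails end at (275,305) and (371,303).

```bash
cat >> h.py <<'E'
def wz(uv,z):
    s=ctrl.get_state();T=np.eye(4);T[:3,:3]=R.from_quat(s["tcp_rot"]).as_matrix();T[:3,3]=s["eef_pos"]
    m=ctrl.camera_model("wrist");T=T@np.array(m["tool_from_camera"])
    p=cv2.undistortPoints(np.array([[uv]],float),np.array(m["intrinsics"]),np.array(m["distortion"]))[0,0]
    d=T[:3,:3]@np.array([p[0],-p[1],-1]);return T[:3,3]+d*(z-T[2,3])/d[2]
E
python3 - <<'E'
from h import *
np.set_printoptions(precision=4,suppress=True)
e=np.array([np.cos(1.7033),np.sin(1.7033)]);n=np.array([-e[1],e[0]]);g=np.array([.480,.2985])
for l,u,z in [("platebackL",(298,171),.11),("platebackR",(352,171),.11),("lipL",(287,310),.051),("lipR",(362,311),.051),("railL",(275,305),.048),("railR",(371,303),.048),("railbackL",(271,181),.048),("railbackR",(374,181),.048)]:
    p=wz(u,z);print(l,p[:2],"tray-frame from g: along",((p[:2]-g)@e).round(4),"across",((p[:2]-g)@n).round(4))
E
```

```text
platebackL [0.4595 0.3178] tray-frame from g: along 0.0218 across 0.0178
platebackR [0.5026 0.3235] tray-frame from g: along 0.0218 across -0.0257
lipL [0.4616 0.1389] tray-frame from g: along -0.1557 across 0.0393
lipR [0.5494 0.1492] tray-frame from g: along -0.1572 across -0.0491
railL [0.4467 0.1416] tray-frame from g: along -0.1511 across 0.0537
railR [0.5588 0.1594] tray-frame from g: along -0.1483 across -0.0597
railbackL [0.4297 0.291 ] tray-frame from g: along -0.0008 across 0.0509
railbackR [0.5351 0.305 ] tray-frame from g: along -0.0008 across -0.0555
```

Call:
move_arm --plan '[{"x": 0.006,"y": 0.0025,"z": 0.03,"yaw": 0.0,"fingers": 0.0},{"x": 0.006,"y": 0.0025,"z": 0.06,"yaw": 0.0,"fingers": 0.0},{"x": 0.006,"y": 0.0025,"z": 0.09,"yaw": 0.0,"fingers": 0.0},{"x": 0.006,"y": 0.0025,"z": 0.115,"yaw": 0.0,"fingers": 0.0},{"x": 0.006,"y": 0.0025,"z": 0.127,"yaw": 0.0,"fingers": 0.0}]'

```text
time: 1.65
eef_pos: [0.4832, 0.3021, 0.0721]
tcp_rot: [0.66, 0.751, -0.002, -0.001]
contact_force: [0.3, -0.9, 0.7]
opening: 0.999
finger_force: 0.0
```

Call:
move_arm --plan '[{"x": 0.0,"y": 0.0,"z": 0.0,"yaw": 0.0,"fingers": 0.2},{"x": 0.0,"y": 0.0,"z": 0.0,"yaw": 0.0,"fingers": 0.3},{"x": 0.0,"y": 0.0,"z": 0.0,"yaw": 0.0,"fingers": 0.35},{"x": 0.0,"y": 0.0,"z": 0.0,"yaw": 0.0,"fingers": 0.35},{"x": 0.0,"y": 0.0,"z": 0.0,"yaw": 0.0,"fingers": 0.35}]'

```text
time: 2.15
eef_pos: [0.484, 0.3042, 0.0755]
tcp_rot: [0.659, 0.752, 0.001, 0.0]
contact_force: [0.5, 0.7, -0.3]
opening: 0.646
finger_force: 0.0
```

```bash
python3 - <<'E'
from h import *
delta([.483,.304,.0735])
cv2.imwrite("pics/w2.png",ctrl.read_camera("wrist")[:,:,::-1])
E
```

```text
t 2.15 pos [0.484  0.3042 0.0755] F [ 0.48  0.72 -0.3 ] tq [-0.02 -0.01  0.02] tilt 0.12 headx 1.7019 open 0.646
shift [-0.    -0.001  0.002] yaw None
```

View pics/w2.png

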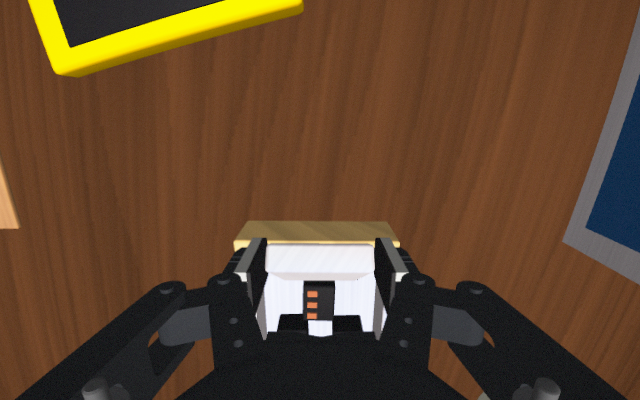

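The pads at columns 265 and 377 straddle the plate evenly, so I'm closing at full grip.

Call:
move_arm --plan '[{"x": 0.0,"y": 0.0,"z": 0.0,"yaw": 0.0,"fingers": 0.5},{"x": 0.0,"y": 0.0,"z": 0.0,"yaw": 0.0,"fingers": 0.8},{"x": 0.0,"y": 0.0,"z": 0.0,"yaw": 0.0,"fingers": 0.8},{"x": 0.0,"y": 0.0,"z": 0.0,"yaw": 0.0,"fingers": 0.8},{"x": 0.0,"y": 0.0,"z": 0.0,"yaw": 0.0,"fingers": 0.8}]' --force 120

```text
time: 2.7
eef_pos: [0.4836, 0.3041, 0.0753]
tcp_rot: [0.659, 0.752, 0.0, -0.0]
contact_force: [-2.3, -1.9, 5.2]
opening: 0.492
finger_force: 121.9
```

Call:
move_arm --plan '[{"x": 0.0,"y": 0.0,"z": -0.002,"yaw": 0.0,"fingers": 0.8},{"x": 0.0,"y": 0.0,"z": -0.004,"yaw": 0.0,"fingers": 0.8},{"x": 0.0,"y": 0.0,"z": -0.007,"yaw": 0.0,"fingers": 0.8},{"x": 0.0,"y": 0.0,"z": -0.01,"yaw": 0.0,"fingers": 0.8},{"x": 0.0,"y": 0.0,"z": -0.01,"yaw": 0.0,"fingers": 0.8}]'

```text
time: 3.2
eef_pos: [0.4835, 0.3039, 0.0845]
tcp_rot: [0.659, 0.752, 0.0, 0.0]
contact_force: [-0.3, 0.3, -3.4]
opening: 0.493
finger_force: 121.9
```

```bash
python3 - <<'E'
from h import *
delta(None)
b=ctrl.read_camera("side")[:,:,::-1];a=ctrl.read_camera("scene")[:,:,::-1]
f=lambda i,x,y:cv2.resize(i[y:y+100,x:x+100],None,fx=4,fy=4,interpolation=cv2.INTER_CUBIC)
cv2.imwrite("pics/l1.png",np.hstack([f(a,330,180),f(b,240,120)]))
E
```

```text
t 3.2 pos [0.4835 0.3039 0.0845] F [-0.32  0.26 -3.36] tq [0.3  0.06 0.02] tilt 0.03 headx 1.7017 open 0.493
```

View pics/l1.png

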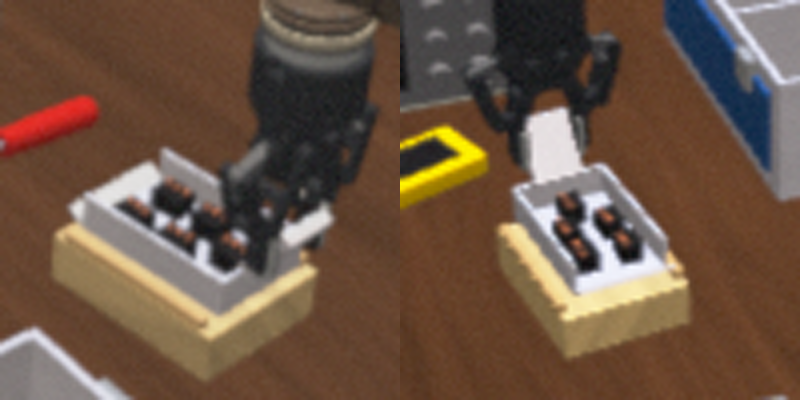

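The load is fully carried (3.4 N) and level, with all relays in the tray. I'm lifting it and carrying it towards the hopper.

Call:
move_arm --plan '[{"x": 0.0,"y": 0.0,"z": -0.01,"yaw": 0.0,"fingers": 0.8},{"x": 0.0,"y": 0.0,"z": -0.025,"yaw": 0.0,"fingers": 0.8},{"x": 0.0,"y": 0.0,"z": -0.045,"yaw": 0.0,"fingers": 0.8},{"x": 0.0,"y": 0.0,"z": -0.065,"yaw": 0.0,"fingers": 0.8},{"x": 0.0,"y": 0.0,"z": -0.085,"yaw": 0.0,"fingers": 0.8}]'

```text
time: 3.8
eef_pos: [0.4838, 0.3041, 0.1718]
tcp_rot: [0.659, 0.752, 0.001, 0.0]
contact_force: [0.6, 0.3, -3.7]
opening: 0.493
finger_force: 122.2
```

Call:
move_arm --plan '[{"x": -0.005,"y": 0.0,"z": -0.02,"yaw": 0.0,"fingers": 0.8},{"x": -0.015,"y": 0.0,"z": -0.035,"yaw": 0.0,"fingers": 0.8},{"x": -0.03,"y": -0.002,"z": -0.045,"yaw": 0.0,"fingers": 0.8},{"x": -0.05,"y": -0.005,"z": -0.055,"yaw": 0.0,"fingers": 0.8},{"x": -0.07,"y": -0.01,"z": -0.055,"yaw": 0.0,"fingers": 0.8}]'

```text
time: 4.3
eef_pos: [0.4833, 0.2318, 0.2263]
tcp_rot: [0.659, 0.752, 0.001, 0.001]
contact_force: [0.2, -0.3, -3.1]
opening: 0.492
finger_force: 122.1
```

```bash
python3 - <<'E'
from h import *
delta([.453,-.0065,.2255],1.7017)
E
```

```text
t 4.3 pos [0.4833 0.2318 0.2263] F [ 0.2  -0.27 -3.13] tq [ 0.23  0.05 -0.01] tilt 0.17 headx 1.7017 open 0.492
shift [-0.2323 -0.0612  0.0007] yaw 0.0
```

Call:
move_arm --plan '[{"x": -0.02,"y": -0.005,"z": 0.0,"yaw": 0.0,"fingers": 0.8},{"x": -0.045,"y": -0.012,"z": 0.0,"yaw": 0.0,"fingers": 0.8},{"x": -0.07,"y": -0.018,"z": 0.0,"yaw": 0.0,"fingers": 0.8},{"x": -0.095,"y": -0.025,"z": 0.0,"yaw": 0.0,"fingers": 0.8},{"x": -0.12,"y": -0.032,"z": 0.0,"yaw": 0.0,"fingers": 0.8}]'

```text
time: 4.8
eef_pos: [0.4656, 0.1081, 0.2241]
tcp_rot: [0.66, 0.752, -0.001, -0.0]
contact_force: [-0.5, -0.2, -2.7]
opening: 0.49
finger_force: 122.1
```

Call:
move_arm --plan '[{"x": -0.025,"y": -0.006,"z": 0.0,"yaw": 0.0,"fingers": 0.8},{"x": -0.05,"y": -0.013,"z": 0.0,"yaw": 0.0,"fingers": 0.8},{"x": -0.075,"y": -0.02,"z": 0.0,"yaw": 0.0,"fingers": 0.8},{"x": -0.095,"y": -0.025,"z": 0.0,"yaw": 0.0,"fingers": 0.8},{"x": -0.112,"y": -0.029,"z": 0.0,"yaw": 0.0,"fingers": 0.8}]'

```text
time: 5.3
eef_pos: [0.4512, -0.0066, 0.2241]
tcp_rot: [0.66, 0.751, -0.001, -0.001]
contact_force: [-0.8, 1.1, -3.9]
opening: 0.496
finger_force: 122.2
```

Call:
move_arm --plan '[{"x": 0.0,"y": 0.0,"z": 0.0,"yaw": 0.0,"fingers": 0.8},{"x": 0.0,"y": 0.0,"z": 0.0,"yaw": 0.0,"fingers": 0.8}]'

```text
time: 5.5
eef_pos: [0.4518, -0.0052, 0.2242]
tcp_rot: [0.66, 0.751, 0.0, -0.001]
contact_force: [-0.1, -0.1, -2.2]
opening: 0.491
finger_force: 122.2
```

```bash
python3 - <<'E'
from h import *
delta([.453,-.0065,.2255],1.7017)
b=ctrl.read_camera("side")[:,:,::-1];a=ctrl.read_camera("scene")[:,:,::-1]
f=lambda i,x,y:cv2.resize(i[y:y+150,x:x+133],None,fx=3,fy=3,interpolation=cv2.INTER_CUBIC)
cv2.imwrite("pics/l2.png",np.hstack([f(a,260,70),f(b,240,150)]))
E
```

```text
t 5.5 pos [ 0.4518 -0.0052  0.2242] F [-0.12 -0.05 -2.24] tq [ 0.29  0.04 -0.05] tilt 0.06 headx 1.7 open 0.491
shift [-0.0014  0.001  -0.0013] yaw -0.0017
```

View pics/l2.png

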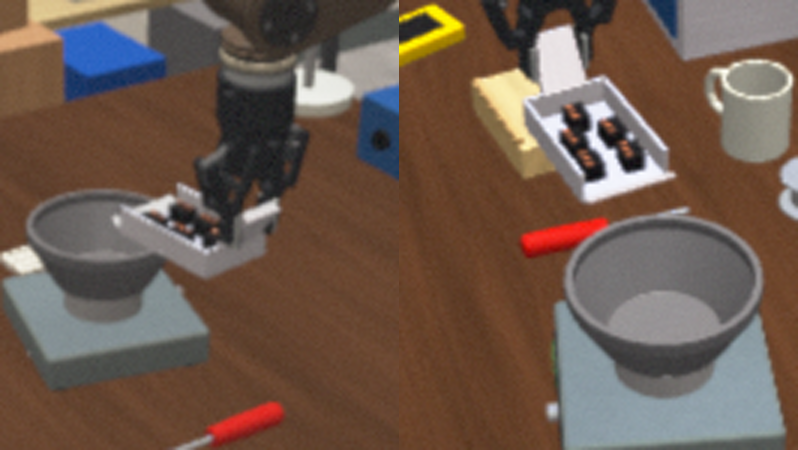

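The scene crop shows the level tray with its lip tip near (299,143), just short of overlapping the rim. In the side crop the lip runs from (302.7,216.7) to (330.7,208.3), and the rim spans columns 295.3 to 360.7 and rows 221.3 to 265.7. I'll triangulate both.

```bash
python3 - <<'E'
from h import *
np.set_printoptions(precision=4,suppress=True)
print("hopper rim centre",tri((294.5,145.4),(328,242.4)))
print("side centre at z .13/.14/.15",[onz("side",(328,242.4),z)[:2] for z in(.13,.14,.15)])
print("scene centre",[onz("scene",(294.5,145.4),z)[:2] for z in(.13,.14,.15)])
l,r=onz("side",(302.7,216.7),.2),onz("side",(330.7,208.3),.2);print("lip",l,r,(l+r)/2)
e=np.array([np.cos(1.70),np.sin(1.70)]);print("lip expected",np.array([.4518,-.0052])-e*.1627)
E
```

```text
hopper rim centre (array([ 0.4774, -0.2284,  0.1479]), np.float64(0.003973481979854825))
side centre at z .13/.14/.15 [array([ 0.4859, -0.2102]), array([ 0.482 , -0.2211]), array([ 0.4782, -0.232 ])]
scene centre [array([ 0.4565, -0.257 ]), array([ 0.467 , -0.2408]), array([ 0.4775, -0.2246])]
lip [ 0.4318 -0.1697  0.2   ] [ 0.5114 -0.1608  0.2   ] [ 0.4716 -0.1653  0.2   ]
lip expected [ 0.4728 -0.1665]
```

Call:
move_arm --plan '[{"x": 0.0,"y": 0.0,"z": 0.006,"yaw": 0.0,"fingers": 0.8},{"x": 0.0,"y": 0.0,"z": 0.013,"yaw": 0.0,"fingers": 0.8},{"x": 0.0,"y": 0.0,"z": 0.02,"yaw": 0.0,"fingers": 0.8},{"x": 0.0,"y": 0.0,"z": 0.025,"yaw": 0.0,"fingers": 0.8},{"x": 0.0,"y": 0.0,"z": 0.026,"yaw": 0.0,"fingers": 0.8}]'

```text
time: 6.1
eef_pos: [0.4518, -0.0045, 0.197]
tcp_rot: [0.659, 0.752, -0.001, -0.001]
contact_force: [-0.3, 0.7, -3.9]
opening: 0.493
finger_force: 122.2
```

Call:
move_arm --plan '[{"x": 0.0,"y": 0.0,"z": 0.001,"yaw": 0.0,"fingers": 0.8},{"x": 0.0,"y": 0.0,"z": 0.002,"yaw": 0.0,"fingers": 0.8},{"x": 0.0,"y": 0.0,"z": 0.003,"yaw": 0.0,"fingers": 0.8},{"x": 0.0,"y": 0.0,"z": 0.004,"yaw": 0.0,"fingers": 0.8},{"x": 0.0,"y": 0.0,"z": 0.004,"yaw": 0.0,"fingers": 0.8}]'

```text
time: 6.6
eef_pos: [0.4524, -0.0049, 0.1943]
tcp_rot: [0.659, 0.752, -0.0, -0.0]
contact_force: [-0.7, -0.0, -4.2]
opening: 0.494
finger_force: 122.3
```

```bash
python3 - <<'E'
from h import *
delta(None)
E
```

```text
t 6.6 pos [ 0.4524 -0.0049  0.1943] F [-0.73 -0.02 -4.16] tq [0.21 0.05 0.03] tilt 0.0 headx 1.7017 open 0.494
```

Call:
move_arm --plan '[{"x": 0.0,"y": 0.0,"z": 0.001,"yaw": 0.0,"fingers": 0.8},{"x": 0.0,"y": 0.0,"z": 0.002,"yaw": 0.0,"fingers": 0.8},{"x": 0.0,"y": 0.0,"z": 0.003,"yaw": 0.0,"fingers": 0.8},{"x": 0.0,"y": 0.0,"z": 0.004,"yaw": 0.0,"fingers": 0.8}]'

```text
time: 7.0
eef_pos: [0.4524, -0.0048, 0.1902]
tcp_rot: [0.659, 0.752, -0.0, -0.0]
contact_force: [0.2, 0.0, -3.2]
opening: 0.498
finger_force: 122.2
```

```bash
python3 -c "
from h import *
delta(None)"
```

```text
t 7.0 pos [ 0.4524 -0.0048  0.1902] F [ 0.22  0.04 -3.18] tq [ 0.25  0.03 -0.  ] tilt 0.0 headx 1.7018 open 0.498
```

Call:
move_arm --plan '[{"x": 0.0,"y": 0.0,"z": 0.001,"yaw": 0.0,"fingers": 0.8},{"x": 0.0,"y": 0.0,"z": 0.002,"yaw": 0.0,"fingers": 0.8},{"x": 0.0,"y": 0.0,"z": 0.003,"yaw": 0.0,"fingers": 0.8}]'

```text
time: 7.3
eef_pos: [0.4524, -0.0048, 0.1873]
tcp_rot: [0.659, 0.752, -0.0, -0.0]
contact_force: [0.1, 0.7, -2.5]
opening: 0.493
finger_force: 122.0
```

```bash
python3 -c "
from h import *
delta(None)"
```

```text
t 7.3 pos [ 0.4524 -0.0048  0.1873] F [ 0.11  0.68 -2.46] tq [ 0.18  0.07 -0.07] tilt 0.0 headx 1.7018 open 0.493
```

Underside at about 152 mm, no clear contact yet. I'm continuing in 2–3 mm steps.

Call:
move_arm --plan '[{"x": 0.0,"y": 0.0,"z": 0.001,"yaw": 0.0,"fingers": 0.8},{"x": 0.0,"y": 0.0,"z": 0.002,"yaw": 0.0,"fingers": 0.8},{"x": 0.0,"y": 0.0,"z": 0.002,"yaw": 0.0,"fingers": 0.8}]'

```text
time: 7.6
eef_pos: [0.4528, -0.0047, 0.1862]
tcp_rot: [0.659, 0.752, 0.0, 0.0]
contact_force: [-1.2, 2.2, 1.0]
opening: 0.49
finger_force: 122.2
```

```bash
python3 -c "
from h import *
delta(None)"
```

```text
t 7.6 pos [ 0.4528 -0.0047  0.1862] F [-1.16  2.21  1.05] tq [ 0.09  0.35 -0.27] tilt 0.05 headx 1.7017 open 0.49
```

Call:
move_arm --plan '[{"x": 0.0,"y": 0.0,"z": 0.001,"yaw": 0.0,"fingers": 0.8},{"x": 0.0,"y": 0.0,"z": 0.002,"yaw": 0.0,"fingers": 0.8},{"x": 0.0,"y": 0.0,"z": 0.002,"yaw": 0.0,"fingers": 0.8}]'

```text
time: 7.9
eef_pos: [0.4531, -0.0046, 0.1849]
tcp_rot: [0.659, 0.752, 0.0, 0.001]
contact_force: [-2.7, 5.5, 7.2]
opening: 0.491
finger_force: 122.2
```

```bash
python3 -c "
from h import *
delta(None)"
```

```text
t 7.9 pos [ 0.4531 -0.0046  0.1849] F [-2.68  5.54  7.21] tq [-0.1   0.54 -0.39] tilt 0.09 headx 1.7016 open 0.491
```

Contact force is about 10–12 N. I'm easing off a millimetre, holding briefly, then lifting.

Call:
move_arm --plan '[{"x": 0.0,"y": 0.0,"z": -0.001,"yaw": 0.0,"fingers": 0.8},{"x": 0.0,"y": 0.0,"z": -0.001,"yaw": 0.0,"fingers": 0.8},{"x": 0.0,"y": 0.0,"z": -0.001,"yaw": 0.0,"fingers": 0.8},{"x": 0.0,"y": 0.0,"z": -0.001,"yaw": 0.0,"fingers": 0.8}]'

```text
time: 8.3
eef_pos: [0.453, -0.0047, 0.1852]
tcp_rot: [0.659, 0.752, 0.0, 0.001]
contact_force: [-1.5, 5.2, 4.7]
opening: 0.495
finger_force: 121.9
```

```bash
python3 -c "
from h import *
delta(None)
b=ctrl.read_camera('side')[:,:,::-1];a=ctrl.read_camera('scene')[:,:,::-1]
f=lambda i,x,y:cv2.resize(i[y:y+150,x:x+133],None,fx=3,fy=3,interpolation=cv2.INTER_CUBIC)
cv2.imwrite('pics/l3.png',np.hstack([f(a,260,70),f(b,240,150)]))"
```

```text
t 8.3 pos [ 0.453  -0.0047  0.1852] F [-1.46  5.21  4.74] tq [-0.11  0.4  -0.23] tilt 0.09 headx 1.702 open 0.495
```

View pics/l3.png

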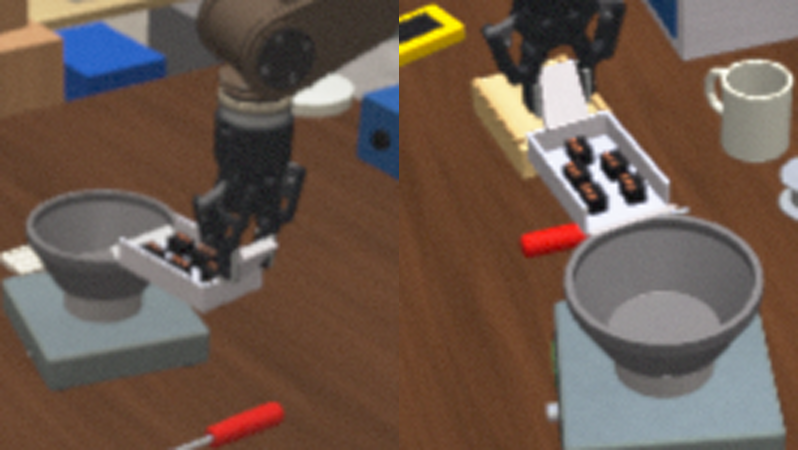

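The level tray's lip overhangs the rim's near edge, at (298,151) in the scene view, and the sideways force suggests the rim is bearing on the sloped lip. I'll lift, advance about 20 mm and rest again on the flat floor for margin.

Call:
move_arm --plan '[{"x": 0.0,"y": 0.0,"z": -0.004,"yaw": 0.0,"fingers": 0.8},{"x": 0.0,"y": 0.0,"z": -0.009,"yaw": 0.0,"fingers": 0.8},{"x": -0.005,"y": 0.001,"z": -0.014,"yaw": 0.0,"fingers": 0.8},{"x": -0.013,"y": 0.003,"z": -0.014,"yaw": 0.0,"fingers": 0.8},{"x": -0.02,"y": 0.004,"z": -0.014,"yaw": 0.0,"fingers": 0.8}]'

```text
time: 8.9
eef_pos: [0.4592, -0.0249, 0.1981]
tcp_rot: [0.659, 0.752, -0.0, -0.0]
contact_force: [-0.1, -0.6, -4.4]
opening: 0.493
finger_force: 122.2
```

Call:
move_arm --plan '[{"x": 0.0,"y": 0.0,"z": 0.001,"yaw": 0.0,"fingers": 0.8},{"x": 0.0,"y": 0.0,"z": 0.003,"yaw": 0.0,"fingers": 0.8},{"x": 0.0,"y": 0.0,"z": 0.005,"yaw": 0.0,"fingers": 0.8},{"x": 0.0,"y": 0.0,"z": 0.006,"yaw": 0.0,"fingers": 0.8}]'

```text
time: 9.3
eef_pos: [0.4587, -0.0239, 0.1918]
tcp_rot: [0.659, 0.752, -0.0, -0.0]
contact_force: [-0.8, 0.3, -3.0]
opening: 0.494
finger_force: 122.2
```

```bash
python3 -c "
from h import *
delta(None)"
```

```text
t 9.3 pos [ 0.4587 -0.0239  0.1918] F [-0.76  0.27 -2.98] tq [0.3  0.05 0.05] tilt 0.06 headx 1.7019 open 0.494
```

Call:
move_arm --plan '[{"x": 0.0,"y": 0.0,"z": 0.001,"yaw": 0.0,"fingers": 0.8},{"x": 0.0,"y": 0.0,"z": 0.002,"yaw": 0.0,"fingers": 0.8},{"x": 0.0,"y": 0.0,"z": 0.003,"yaw": 0.0,"fingers": 0.8}]'

```text
time: 9.6
eef_pos: [0.459, -0.024, 0.1893]
tcp_rot: [0.659, 0.752, 0.0, 0.0]
contact_force: [-0.3, -0.2, -3.9]
opening: 0.495
finger_force: 122.3
```

```bash
python3 -c "
from h import *
delta(None)"
```

```text
t 9.6 pos [ 0.459  -0.024   0.1893] F [-0.28 -0.24 -3.93] tq [ 0.22  0.04 -0.  ] tilt 0.01 headx 1.702 open 0.495
```

Call:
move_arm --plan '[{"x": 0.0,"y": 0.0,"z": 0.001,"yaw": 0.0,"fingers": 0.8},{"x": 0.0,"y": 0.0,"z": 0.002,"yaw": 0.0,"fingers": 0.8},{"x": 0.0,"y": 0.0,"z": 0.003,"yaw": 0.0,"fingers": 0.8}]'

```text
time: 9.9
eef_pos: [0.4592, -0.0241, 0.1868]
tcp_rot: [0.659, 0.752, 0.0, 0.0]
contact_force: [-0.7, 2.8, 0.2]
opening: 0.496
finger_force: 122.2
```

```bash
python3 -c "
from h import *
delta(None)"
```

```text
t 9.9 pos [ 0.4592 -0.0241  0.1868] F [-0.69  2.82  0.25] tq [ 0.2   0.25 -0.09] tilt 0.02 headx 1.7016 open 0.496
```

Call:
move_arm --plan '[{"x": 0.0,"y": 0.0,"z": 0.001,"yaw": 0.0,"fingers": 0.8},{"x": 0.0,"y": 0.0,"z": 0.0015,"yaw": 0.0,"fingers": 0.8},{"x": 0.0,"y": 0.0,"z": 0.0015,"yaw": 0.0,"fingers": 0.8}]'

```text
time: 10.2
eef_pos: [0.4594, -0.0239, 0.1861]
tcp_rot: [0.659, 0.752, 0.0, 0.0]
contact_force: [-3.0, 4.3, 4.4]
opening: 0.494
finger_force: 122.3
```

```bash
python3 -c "
from h import *
delta(None)"
```

```text
t 10.2 pos [ 0.4594 -0.0239  0.1861] F [-3.01  4.32  4.45] tq [ 0.15  0.59 -0.35] tilt 0.05 headx 1.7014 open 0.494
```

Same contact height (underside about 150 mm), so the floor has rested on the rim, and step 1 is met with margin. I'm lifting and moving over the hopper to pour.

Call:
move_arm --plan '[{"x": 0.0,"y": 0.0,"z": -0.003,"yaw": 0.0,"fingers": 0.8},{"x": 0.0,"y": 0.0,"z": -0.01,"yaw": 0.0,"fingers": 0.8},{"x": 0.0,"y": 0.0,"z": -0.025,"yaw": 0.0,"fingers": 0.8},{"x": -0.005,"y": 0.0,"z": -0.045,"yaw": 0.0,"fingers": 0.8},{"x": -0.02,"y": 0.0,"z": -0.065,"yaw": 0.0,"fingers": 0.8}]'

```text
time: 10.7
eef_pos: [0.4611, -0.0434, 0.2497]
tcp_rot: [0.659, 0.752, -0.0, -0.001]
contact_force: [-1.1, -0.6, -4.3]
opening: 0.497
finger_force: 122.2
```

Call:
move_arm --plan '[{"x": -0.02,"y": -0.001,"z": -0.015,"yaw": 0.0,"fingers": 0.8},{"x": -0.045,"y": -0.002,"z": -0.025,"yaw": 0.0,"fingers": 0.8},{"x": -0.07,"y": -0.003,"z": -0.027,"yaw": 0.0,"fingers": 0.8},{"x": -0.095,"y": -0.004,"z": -0.027,"yaw": 0.0,"fingers": 0.8},{"x": -0.115,"y": -0.004,"z": -0.027,"yaw": 0.0,"fingers": 0.8}]'

```text
time: 11.2
eef_pos: [0.4725, -0.1599, 0.2765]
tcp_rot: [0.66, 0.752, -0.0, -0.0]
contact_force: [0.9, -0.7, -3.7]
opening: 0.493
finger_force: 122.2
```

```bash
python3 -c "
from h import *
delta(np.array([.479,-.2285,.275])+.07*np.array([-.131,.991,0]))"
```

```text
t 11.2 pos [ 0.4725 -0.1599  0.2765] F [ 0.86 -0.66 -3.67] tq [0.25 0.04 0.06] tilt 0.02 headx 1.7013 open 0.493
shift [ 0.0012 -0.0025  0.0015] yaw None
```

Call:
move_arm --plan '[{"x": 0.0,"y": 0.0,"z": 0.0,"yaw": 0.0,"fingers": 0.8},{"x": 0.0,"y": 0.0,"z": 0.0,"yaw": 0.0,"fingers": 0.8}]' --force 60

```text
time: 11.4
eef_pos: [0.4723, -0.1586, 0.2762]
tcp_rot: [0.66, 0.752, 0.0, -0.001]
contact_force: [0.5, 0.2, -4.7]
opening: 0.499
finger_force: 122.2
```

```bash
python3 -c "
from h import *
delta(None)"
```

```text
t 11.4 pos [ 0.4723 -0.1586  0.2762] F [ 0.52  0.25 -4.71] tq [ 0.28  0.   -0.01] tilt 0.1 headx 1.7008 open 0.499
```

Call:
move_arm --plan '[{"x": 0.0,"y": 0.0,"z": 0.0,"yaw": 0.0,"fingers": 0.8},{"x": 0.0,"y": 0.0,"z": 0.0,"yaw": 0.0,"fingers": 0.8},{"x": 0.0,"y": 0.0,"z": 0.0,"yaw": 0.0,"fingers": 0.8}]' --force 30

```text
time: 11.7
eef_pos: [0.4727, -0.1578, 0.2768]
tcp_rot: [0.659, 0.752, 0.0, -0.0]
contact_force: [-0.5, 0.1, -3.3]
opening: 0.49
finger_force: 122.3
```

```bash
python3 -c "
from h import *
delta(None)
b=ctrl.read_camera('side')[:,:,::-1];a=ctrl.read_camera('scene')[:,:,::-1]
f=lambda i,x,y:cv2.resize(i[y:y+150,x:x+133],None,fx=3,fy=3,interpolation=cv2.INTER_CUBIC)
cv2.imwrite('pics/l4.png',np.hstack([f(a,240,50),f(b,260,110)]))"
```

```text
t 11.7 pos [ 0.4727 -0.1578  0.2768] F [-0.47  0.06 -3.25] tq [ 0.27  0.08 -0.01] tilt 0.01 headx 1.7028 open 0.49
```

Call:
move_arm --plan '[{"x": 0.0,"y": 0.0,"z": 0.0,"yaw": 0.0,"fingers": 0.7},{"x": 0.0,"y": 0.0,"z": 0.0,"yaw": 0.0,"fingers": 0.7},{"x": 0.0,"y": 0.0,"z": 0.0,"yaw": 0.0,"fingers": 0.7}]' --force 40

```text
time: 12.1
eef_pos: [0.4727, -0.1584, 0.2768]
tcp_rot: [0.659, 0.752, -0.0, -0.0]
contact_force: [0.4, 0.4, -4.1]
opening: 0.497
finger_force: 122.3
```

```bash
python3 -c "
from h import *
delta(None)"
```

```text
t 12.1 pos [ 0.4727 -0.1584  0.2768] F [ 0.45  0.38 -4.15] tq [ 0.24  0.02 -0.01] tilt 0.0 headx 1.7019 open 0.497
```

Call:
move_arm --plan '[{"x": 0.0,"y": 0.0,"z": 0.0,"yaw": 0.0,"fingers": 0.58},{"x": 0.0,"y": 0.0,"z": 0.0,"yaw": 0.0,"fingers": 0.58}]' --force 20

```text
time: 12.3
eef_pos: [0.4727, -0.1585, 0.2768]
tcp_rot: [0.659, 0.752, -0.0, -0.0]
contact_force: [-0.1, -0.2, -3.7]
opening: 0.495
finger_force: 122.2
```

Call:
move_arm --plan '[{"x": 0.0,"y": 0.0,"z": 0.0,"yaw": 0.0,"fingers": 0.54},{"x": 0.0,"y": 0.0,"z": 0.0,"yaw": 0.0,"fingers": 0.54}]' --force 20

```text
time: 12.5
eef_pos: [0.4727, -0.1585, 0.2768]
tcp_rot: [0.659, 0.752, -0.0, -0.0]
contact_force: [-0.4, -0.2, -3.7]
opening: 0.494
finger_force: 122.2
```

```bash
python3 -c "
from h import *
delta(None);print(ctrl.get_state()['finger_force'])"
```

```text
t 12.5 pos [ 0.4727 -0.1585  0.2768] F [-0.36 -0.22 -3.72] tq [0.29 0.04 0.05] tilt 0.0 headx 1.7018 open 0.494
122.22102642059326
```

Call:
move_arm --plan '[{"x": 0.0,"y": 0.0,"z": 0.0,"yaw": 0.0,"fingers": 0.518},{"x": 0.0,"y": 0.0,"z": 0.0,"yaw": 0.0,"fingers": 0.518}]' --force 40

```text
time: 12.7
eef_pos: [0.4727, -0.1585, 0.2768]
tcp_rot: [0.659, 0.752, -0.0, -0.0]
contact_force: [-0.3, -0.0, -4.8]
opening: 0.497
finger_force: 122.2
```

Call:
move_arm --plan '[{"x": 0.0,"y": 0.0,"z": 0.0,"yaw": 0.0,"fingers": 0.512},{"x": 0.0,"y": 0.0,"z": 0.0,"yaw": 0.0,"fingers": 0.512}]' --force 40

```text
time: 12.9
eef_pos: [0.4727, -0.1585, 0.2768]
tcp_rot: [0.659, 0.752, -0.0, -0.0]
contact_force: [0.5, 0.8, -3.5]
opening: 0.494
finger_force: 122.2
```

```bash
python3 -c "
from h import *
delta(None);print(ctrl.get_state()['finger_force'])"
```

```text
t 12.9 pos [ 0.4727 -0.1585  0.2768] F [ 0.47  0.78 -3.47] tq [0.26 0.03 0.  ] tilt 0.0 headx 1.7018 open 0.494
122.2484564781189
```

The grip force only changes on a fresh grasp. I'll set the tray back on its stand and regrip lightly, so it can be pivoted in the pads against the hopper's inner wall.

Call:
move_arm --plan '[{"x": 0.02,"y": 0.0,"z": 0.0,"yaw": 0.0,"fingers": 0.8},{"x": 0.05,"y": 0.003,"z": 0.0,"yaw": 0.0,"fingers": 0.8},{"x": 0.085,"y": 0.01,"z": 0.0,"yaw": 0.0,"fingers": 0.8},{"x": 0.12,"y": 0.02,"z": 0.0,"yaw": 0.0,"fingers": 0.8},{"x": 0.155,"y": 0.025,"z": 0.0,"yaw": 0.0,"fingers": 0.8}]'

```text
time: 13.4
eef_pos: [0.4775, -0.0002, 0.2771]
tcp_rot: [0.659, 0.752, 0.0, 0.0]
contact_force: [-0.1, -0.2, -3.7]
opening: 0.493
finger_force: 122.2
```

Call:
move_arm --plan '[{"x": 0.035,"y": 0.005,"z": 0.0,"yaw": 0.0,"fingers": 0.8},{"x": 0.07,"y": 0.015,"z": 0.01,"yaw": 0.0,"fingers": 0.8},{"x": 0.105,"y": 0.02,"z": 0.02,"yaw": 0.0,"fingers": 0.8},{"x": 0.14,"y": 0.03,"z": 0.03,"yaw": 0.0,"fingers": 0.8},{"x": 0.175,"y": 0.035,"z": 0.04,"yaw": 0.0,"fingers": 0.8}]'

```text
time: 13.9
eef_pos: [0.4896, 0.1782, 0.2368]
tcp_rot: [0.659, 0.752, 0.001, 0.001]
contact_force: [1.2, 0.2, -3.6]
opening: 0.493
finger_force: 122.2
```

```bash
python3 -c "
from h import *
delta([.4836,.3041,.0753],1.7017)"
```

```text
t 13.9 pos [0.4896 0.1782 0.2368] F [ 1.24  0.18 -3.61] tq [0.27 0.04 0.03] tilt 0.11 headx 1.7019 open 0.493
shift [0.1256 0.0103 0.1615] yaw 0.0002
```

Call:
move_arm --plan '[{"x": 0.035,"y": 0.003,"z": 0.01,"yaw": 0.0,"fingers": 0.8},{"x": 0.07,"y": 0.006,"z": 0.03,"yaw": 0.0,"fingers": 0.8},{"x": 0.1,"y": 0.009,"z": 0.06,"yaw": 0.0,"fingers": 0.8},{"x": 0.12,"y": 0.01,"z": 0.09,"yaw": 0.0,"fingers": 0.8},{"x": 0.125,"y": 0.01,"z": 0.115,"yaw": 0.0,"fingers": 0.8}]'

```text
time: 14.4
eef_pos: [0.4822, 0.3039, 0.1203]
tcp_rot: [0.658, 0.753, 0.0, -0.0]
contact_force: [0.6, -0.2, -3.7]
opening: 0.495
finger_force: 122.2
```

Call:
move_arm --plan '[{"x": 0.0,"y": 0.0,"z": 0.015,"yaw": 0.0,"fingers": 0.8},{"x": 0.0,"y": 0.0,"z": 0.028,"yaw": 0.0,"fingers": 0.8},{"x": 0.0,"y": 0.0,"z": 0.033,"yaw": 0.0,"fingers": 0.8}]'

```text
time: 14.7
eef_pos: [0.4826, 0.3011, 0.0879]
tcp_rot: [0.66, 0.752, -0.001, -0.0]
contact_force: [-0.8, 0.0, -3.2]
opening: 0.498
finger_force: 122.1
```

```bash
python3 -c "
from h import *
delta([.4836,.3041,.0753],1.7017)"
```

```text
t 14.7 pos [0.4826 0.3011 0.0879] F [-0.78  0.03 -3.16] tq [ 0.24  0.04 -0.05] tilt 0.06 headx 1.7011 open 0.498
shift [0.0028 0.0014 0.0126] yaw -0.0006
```

Call:
move_arm --plan '[{"x": 0.001,"y": 0.001,"z": 0.003,"yaw": 0.0,"fingers": 0.8},{"x": 0.001,"y": 0.001,"z": 0.006,"yaw": 0.0,"fingers": 0.8},{"x": 0.001,"y": 0.001,"z": 0.009,"yaw": 0.0,"fingers": 0.8},{"x": 0.001,"y": 0.001,"z": 0.011,"yaw": 0.0,"fingers": 0.8},{"x": 0.001,"y": 0.001,"z": 0.012,"yaw": 0.0,"fingers": 0.8}]'

```text
time: 15.2
eef_pos: [0.4836, 0.3029, 0.077]
tcp_rot: [0.659, 0.752, 0.0, 0.0]
contact_force: [0.7, 1.0, -2.7]
opening: 0.494
finger_force: 122.2
```

```bash
python3 -c "
from h import *
delta([.4836,.3041,.0753],1.7017)"
```

```text
t 15.2 pos [0.4836 0.3029 0.077 ] F [ 0.66  0.99 -2.65] tq [ 0.26  0.   -0.05] tilt 0.02 headx 1.7017 open 0.494
shift [0.0012 0.0001 0.0017] yaw -0.0
```

Call:
move_arm --plan '[{"x": 0.001,"y": 0.0,"z": 0.001,"yaw": 0.0,"fingers": 0.8},{"x": 0.001,"y": 0.0,"z": 0.002,"yaw": 0.0,"fingers": 0.8},{"x": 0.001,"y": 0.0,"z": 0.002,"yaw": 0.0,"fingers": 0.4},{"x": 0.001,"y": 0.0,"z": 0.002,"yaw": 0.0,"fingers": 0.4},{"x": 0.001,"y": 0.0,"z": 0.002,"yaw": 0.0,"fingers": 0.4}]' --force 35

```text
time: 15.7
eef_pos: [0.484, 0.3041, 0.0756]
tcp_rot: [0.659, 0.752, 0.001, 0.0]
contact_force: [-0.1, -0.2, -0.2]
opening: 0.601
finger_force: 0.0
```

```bash
python3 -c "
from h import *
delta([.4836,.3041,.0753],1.7017)"
```

```text
t 15.7 pos [0.484  0.3041 0.0756] F [-0.07 -0.19 -0.2 ] tq [-0.   -0.02  0.04] tilt 0.09 headx 1.702 open 0.601
shift [ 0.0001 -0.0004  0.0003] yaw 0.0003
```

Call:
move_arm --plan '[{"x": 0.0,"y": 0.0,"z": 0.0,"yaw": 0.0,"fingers": 0.8},{"x": 0.0,"y": 0.0,"z": 0.0,"yaw": 0.0,"fingers": 0.8},{"x": 0.0,"y": 0.0,"z": 0.0,"yaw": 0.0,"fingers": 0.8},{"x": 0.0,"y": 0.0,"z": 0.0,"yaw": 0.0,"fingers": 0.8},{"x": 0.0,"y": 0.0,"z": 0.0,"yaw": 0.0,"fingers": 0.8}]' --force 35

```text
time: 16.2
eef_pos: [0.4838, 0.3041, 0.0756]
tcp_rot: [0.659, 0.752, 0.0, 0.0]
contact_force: [-1.5, 0.7, 5.1]
opening: 0.509
finger_force: 36.5
```

Call:
move_arm --plan '[{"x": 0.0,"y": 0.0,"z": -0.002,"yaw": 0.0,"fingers": 0.8},{"x": 0.0,"y": 0.0,"z": -0.004,"yaw": 0.0,"fingers": 0.8},{"x": 0.0,"y": 0.0,"z": -0.007,"yaw": 0.0,"fingers": 0.8},{"x": 0.0,"y": 0.0,"z": -0.01,"yaw": 0.0,"fingers": 0.8},{"x": 0.0,"y": 0.0,"z": -0.01,"yaw": 0.0,"fingers": 0.8}]'

```text
time: 16.7
eef_pos: [0.4834, 0.3039, 0.0849]
tcp_rot: [0.659, 0.752, 0.0, 0.0]
contact_force: [-0.2, -0.1, -3.7]
opening: 0.51
finger_force: 36.1
```

```bash
python3 -c "
from h import *
delta(None)
b=ctrl.read_camera('side')[:,:,::-1];a=ctrl.read_camera('scene')[:,:,::-1]
f=lambda i,x,y:cv2.resize(i[y:y+100,x:x+100],None,fx=4,fy=4,interpolation=cv2.INTER_CUBIC)
cv2.imwrite('pics/l5.png',np.hstack([f(a,330,180),f(b,240,120)]))"
```

```text
t 16.7 pos [0.4834 0.3039 0.0849] F [-0.17 -0.07 -3.74] tq [ 0.29  0.01 -0.02] tilt 0.01 headx 1.7018 open 0.51
```

View pics/l5.png

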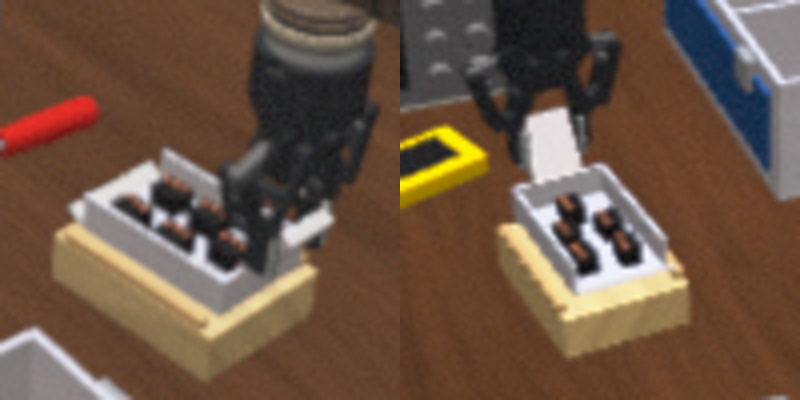

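All five relays are aboard and the tray is level with a 36 N grip. I'm carrying it to just outside the rim, where pushing the lip edge against the rim's outside will start the pivot.

Call:
move_arm --plan '[{"x": 0.0,"y": 0.0,"z": -0.007,"yaw": 0.0,"fingers": 0.8},{"x": 0.0,"y": 0.0,"z": -0.018,"yaw": 0.0,"fingers": 0.8},{"x": 0.0,"y": 0.0,"z": -0.034,"yaw": 0.0,"fingers": 0.8},{"x": 0.0,"y": 0.0,"z": -0.05,"yaw": 0.0,"fingers": 0.8},{"x": -0.002,"y": 0.0,"z": -0.066,"yaw": 0.0,"fingers": 0.8}]'

```text
time: 17.3
eef_pos: [0.4841, 0.3022, 0.1532]
tcp_rot: [0.659, 0.752, 0.001, 0.0]
contact_force: [0.7, -0.4, -2.5]
opening: 0.508
finger_force: 36.3
```

Call:
move_arm --plan '[{"x": -0.008,"y": -0.002,"z": -0.01,"yaw": 0.0,"fingers": 0.8},{"x": -0.02,"y": -0.004,"z": -0.016,"yaw": 0.0,"fingers": 0.8},{"x": -0.04,"y": -0.01,"z": -0.02,"yaw": 0.0,"fingers": 0.8},{"x": -0.06,"y": -0.015,"z": -0.02,"yaw": 0.0,"fingers": 0.8},{"x": -0.085,"y": -0.02,"z": -0.02,"yaw": 0.0,"fingers": 0.8}]'

```text
time: 17.8
eef_pos: [0.4742, 0.2136, 0.1707]
tcp_rot: [0.659, 0.752, -0.0, -0.0]
contact_force: [-0.1, -0.5, -4.2]
opening: 0.504
finger_force: 36.3
```

Call:
move_arm --plan '[{"x": -0.025,"y": -0.007,"z": 0.0,"yaw": 0.0,"fingers": 0.8},{"x": -0.05,"y": -0.014,"z": 0.0,"yaw": 0.0,"fingers": 0.8},{"x": -0.075,"y": -0.02,"z": 0.0,"yaw": 0.0,"fingers": 0.8},{"x": -0.1,"y": -0.027,"z": 0.0,"yaw": 0.0,"fingers": 0.8},{"x": -0.12,"y": -0.033,"z": 0.0,"yaw": 0.0,"fingers": 0.8}]'

```text
time: 18.3
eef_pos: [0.4567, 0.0897, 0.1704]
tcp_rot: [0.66, 0.752, -0.001, -0.0]
contact_force: [1.3, 0.4, -3.5]
opening: 0.508
finger_force: 36.3
```

```bash
python3 -c "
from h import *
delta([.445,.029,.171],1.7017)"
```

```text
t 18.3 pos [0.4567 0.0897 0.1704] F [ 1.31  0.38 -3.48] tq [ 0.24 -0.   -0.02] tilt 0.09 headx 1.7007 open 0.508
shift [-0.0587 -0.0195 -0.0005] yaw -0.001
```

Call:
move_arm --plan '[{"x": -0.02,"y": -0.006,"z": 0.0,"yaw": 0.0,"fingers": 0.8},{"x": -0.038,"y": -0.012,"z": 0.0,"yaw": 0.0,"fingers": 0.8},{"x": -0.05,"y": -0.017,"z": 0.0,"yaw": 0.0,"fingers": 0.8},{"x": -0.058,"y": -0.018,"z": 0.0,"yaw": 0.0,"fingers": 0.8},{"x": -0.062,"y": -0.018,"z": 0.0,"yaw": 0.0,"fingers": 0.8}]'

```text
time: 18.8
eef_pos: [0.4479, 0.0272, 0.1708]
tcp_rot: [0.66, 0.752, 0.0, -0.0]
contact_force: [0.2, -0.9, -3.8]
opening: 0.505
finger_force: 36.4
```

```bash
python3 -c "
from h import *
delta(None)"
```

```text
t 18.8 pos [0.4479 0.0272 0.1708] F [ 0.23 -0.86 -3.81] tq [0.27 0.06 0.04] tilt 0.01 headx 1.7008 open 0.505
```

Call:
move_arm --plan '[{"x": -0.002,"y": 0.0,"z": 0.0,"yaw": 0.0,"fingers": 0.8},{"x": -0.004,"y": 0.0,"z": 0.0,"yaw": 0.0,"fingers": 0.8},{"x": -0.006,"y": 0.0,"z": 0.0,"yaw": 0.0,"fingers": 0.8}]'

```text
time: 19.1
eef_pos: [0.449, 0.0223, 0.1708]
tcp_rot: [0.659, 0.752, 0.0, -0.0]
contact_force: [0.3, 0.3, -4.0]
opening: 0.508
finger_force: 36.4
```

```bash
python3 -c "
from h import *
delta(None)"
```

```text
t 19.1 pos [0.449  0.0223 0.1708] F [ 0.31  0.3  -4.04] tq [0.24 0.01 0.05] tilt 0.02 headx 1.7026 open 0.508
```

Call:
move_arm --plan '[{"x": -0.002,"y": 0.0,"z": 0.0,"yaw": 0.0,"fingers": 0.8},{"x": -0.004,"y": 0.0,"z": 0.0,"yaw": 0.0,"fingers": 0.8},{"x": -0.006,"y": 0.0,"z": 0.0,"yaw": 0.0,"fingers": 0.8}]'

```text
time: 19.4
eef_pos: [0.4497, 0.016, 0.1708]
tcp_rot: [0.659, 0.752, -0.0, -0.0]
contact_force: [-0.2, -1.3, -4.2]
opening: 0.503
finger_force: 36.4
```

```bash
python3 -c "
from h import *
delta(None)"
```

```text
t 19.4 pos [0.4497 0.016  0.1708] F [-0.19 -1.27 -4.18] tq [ 0.26 -0.01 -0.02] tilt 0.01 headx 1.7021 open 0.503
```

Call:
move_arm --plan '[{"x": -0.002,"y": 0.0,"z": 0.0,"yaw": 0.0,"fingers": 0.8},{"x": -0.003,"y": 0.0,"z": 0.0,"yaw": 0.0,"fingers": 0.8}]'

```text
time: 19.6
eef_pos: [0.4501, 0.0136, 0.1709]
tcp_rot: [0.66, 0.752, 0.001, -0.001]
contact_force: [-0.4, 5.2, -1.8]
opening: 0.511
finger_force: 36.4
```

```bash
python3 -c "
from h import *
delta(None)"
```

```text
t 19.6 pos [0.4501 0.0136 0.1709] F [-0.36  5.17 -1.76] tq [0.91 0.13 0.05] tilt 0.12 headx 1.7013 open 0.511
```

Contact on the rim's outside at about 5 N. Now I advance and rise together so the lip is pushed back and dragged down.

Call:
move_arm --plan '[{"x": -0.001,"y": 0.0,"z": -0.002,"yaw": 0.0,"fingers": 0.8},{"x": -0.002,"y": 0.0,"z": -0.004,"yaw": 0.0,"fingers": 0.8}]'

```text
time: 19.8
eef_pos: [0.4499, 0.0121, 0.1747]
tcp_rot: [0.66, 0.752, 0.001, -0.002]
contact_force: [-0.2, 5.8, -2.8]
opening: 0.512
finger_force: 36.5
```

```bash
python3 -c "
from h import *
delta(None)"
```

```text
t 19.8 pos [0.4499 0.0121 0.1747] F [-0.22  5.78 -2.84] tq [1.26 0.15 0.05] tilt 0.19 headx 1.7012 open 0.512
```

Call:
move_arm --plan '[{"x": -0.001,"y": 0.0,"z": -0.002,"yaw": 0.0,"fingers": 0.8},{"x": -0.003,"y": 0.0,"z": -0.003,"yaw": 0.0,"fingers": 0.8},{"x": -0.004,"y": 0.0,"z": -0.005,"yaw": 0.0,"fingers": 0.8}]'

```text
time: 20.1
eef_pos: [0.45, 0.0098, 0.1798]
tcp_rot: [0.66, 0.751, 0.002, -0.003]
contact_force: [-1.7, 9.6, -0.4]
opening: 0.512
finger_force: 36.9
```

```bash
cat > side.py <<'E'
from h import *
# tray pitch: brightest white lip-end vs plate in scene view, only to compare frames
delta(None)
E
python3 side.py
```

```text
t 20.1 pos [0.45   0.0098 0.1798] F [-1.74  9.57 -0.42] tq [ 1.89  0.32 -0.02] tilt 0.46 headx 1.7003 open 0.512
```

The force has an upward part, so the rim is bearing under the lip slope. I'll back off and go lower: there the hopper's cone overhangs the lip and pushes it down.

Call:
move_arm --plan '[{"x": 0.004,"y": 0.0,"z": 0.0,"yaw": 0.0,"fingers": 0.8},{"x": 0.01,"y": 0.0,"z": 0.0,"yaw": 0.0,"fingers": 0.8},{"x": 0.012,"y": 0.0,"z": 0.006,"yaw": 0.0,"fingers": 0.8},{"x": 0.012,"y": 0.0,"z": 0.014,"yaw": 0.0,"fingers": 0.8},{"x": 0.012,"y": 0.0,"z": 0.022,"yaw": 0.0,"fingers": 0.8}]'

```text
time: 20.6
eef_pos: [0.4491, 0.0188, 0.1569]
tcp_rot: [0.659, 0.752, -0.0, -0.0]
contact_force: [0.3, 0.3, -3.8]
opening: 0.508
finger_force: 36.5
```

Call:
move_arm --plan '[{"x": -0.003,"y": 0.0,"z": 0.002,"yaw": 0.0,"fingers": 0.8},{"x": -0.006,"y": 0.0,"z": 0.002,"yaw": 0.0,"fingers": 0.8},{"x": -0.009,"y": 0.0,"z": 0.002,"yaw": 0.0,"fingers": 0.8}]'

```text
time: 20.9
eef_pos: [0.4507, 0.0096, 0.1559]
tcp_rot: [0.659, 0.752, -0.0, 0.0]
contact_force: [-0.7, -0.2, -4.0]
opening: 0.512
finger_force: 36.5
```

```bash
python3 side.py
```

```text
t 20.9 pos [0.4507 0.0096 0.1559] F [-0.66 -0.18 -3.96] tq [ 0.26 -0.01 -0.01] tilt 0.02 headx 1.7016 open 0.512
```

Call:
move_arm --plan '[{"x": -0.002,"y": 0.0,"z": 0.0,"yaw": 0.0,"fingers": 0.8},{"x": -0.004,"y": 0.0,"z": 0.0,"yaw": 0.0,"fingers": 0.8}]'

```text
time: 21.1
eef_pos: [0.4513, 0.0057, 0.1562]
tcp_rot: [0.659, 0.752, 0.0, 0.0]
contact_force: [0.1, 0.4, -3.1]
opening: 0.508
finger_force: 36.5
```

```bash
python3 side.py
```

```text
t 21.1 pos [0.4513 0.0057 0.1562] F [ 0.14  0.36 -3.11] tq [0.2  0.02 0.01] tilt 0.05 headx 1.7014 open 0.508
```

Call:
move_arm --plan '[{"x": -0.002,"y": 0.0,"z": 0.0,"yaw": 0.0,"fingers": 0.8},{"x": -0.004,"y": 0.0,"z": 0.0,"yaw": 0.0,"fingers": 0.8}]'

```text
time: 21.3
eef_pos: [0.4516, 0.0022, 0.156]
tcp_rot: [0.659, 0.752, 0.0, -0.0]
contact_force: [-0.3, 1.6, -4.9]
opening: 0.505
finger_force: 36.5
```

```bash
python3 side.py
```

```text
t 21.3 pos [0.4516 0.0022 0.156 ] F [-0.28  1.62 -4.86] tq [0.78 0.07 0.07] tilt 0.05 headx 1.7015 open 0.505
```

Call:
move_arm --plan '[{"x": -0.002,"y": 0.0,"z": 0.0,"yaw": 0.0,"fingers": 0.8},{"x": -0.004,"y": 0.0,"z": 0.0,"yaw": 0.0,"fingers": 0.8}]'

```text
time: 21.5
eef_pos: [0.4517, -0.0011, 0.1556]
tcp_rot: [0.659, 0.752, 0.0, -0.001]
contact_force: [-0.7, 2.8, -3.3]
opening: 0.509
finger_force: 36.7
```

```bash
python3 side.py
```

```text
t 21.5 pos [ 0.4517 -0.0011  0.1556] F [-0.71  2.81 -3.35] tq [ 0.9   0.22 -0.01] tilt 0.13 headx 1.7016 open 0.509
```

Contact under the overhang at about 3 N, in the right direction. I'm rising with slight advance so the cone holds the lip down.

Call:
move_arm --plan '[{"x": -0.001,"y": 0.0,"z": -0.003,"yaw": 0.0,"fingers": 0.8},{"x": -0.003,"y": 0.0,"z": -0.006,"yaw": 0.0,"fingers": 0.8},{"x": -0.004,"y": 0.0,"z": -0.01,"yaw": 0.0,"fingers": 0.8}]'

```text
time: 21.8
eef_pos: [0.4524, -0.0062, 0.1659]
tcp_rot: [0.659, 0.752, -0.0, 0.0]
contact_force: [0.4, -0.2, -5.3]
opening: 0.51
finger_force: 37.3
```

```bash
python3 side.py
```

```text
t 21.8 pos [ 0.4524 -0.0062  0.1659] F [ 0.4  -0.23 -5.31] tq [0.41 0.07 0.02] tilt 0.06 headx 1.7018 open 0.51
```

Call:
move_arm --plan '[{"x": -0.001,"y": 0.0,"z": -0.003,"yaw": 0.0,"fingers": 0.8},{"x": -0.003,"y": 0.0,"z": -0.006,"yaw": 0.0,"fingers": 0.8},{"x": -0.004,"y": 0.0,"z": -0.01,"yaw": 0.0,"fingers": 0.8}]'

```text
time: 22.1
eef_pos: [0.4531, -0.0101, 0.176]
tcp_rot: [0.659, 0.752, -0.0, 0.0]
contact_force: [0.9, 0.7, -4.5]
opening: 0.51
finger_force: 37.8
```

```bash
python3 side.py
```

```text
t 22.1 pos [ 0.4531 -0.0101  0.176 ] F [ 0.89  0.72 -4.52] tq [ 0.44  0.12 -0.08] tilt 0.03 headx 1.7018 open 0.51
```

Call:
move_arm --plan '[{"x": -0.001,"y": 0.0,"z": -0.004,"yaw": 0.0,"fingers": 0.8},{"x": -0.003,"y": 0.0,"z": -0.008,"yaw": 0.0,"fingers": 0.8},{"x": -0.005,"y": 0.0,"z": -0.012,"yaw": 0.0,"fingers": 0.8},{"x": -0.006,"y": 0.0,"z": -0.016,"yaw": 0.0,"fingers": 0.8},{"x": -0.008,"y": 0.0,"z": -0.02,"yaw": 0.0,"fingers": 0.8}]'

```text
time: 22.6
eef_pos: [0.4541, -0.0178, 0.1961]
tcp_rot: [0.659, 0.752, 0.0, -0.0]
contact_force: [-0.6, 1.4, -5.1]
opening: 0.511
finger_force: 38.8
```

```bash
python3 - <<'E'
from h import *
delta(None)
a=ctrl.read_camera('scene')[:,:,::-1];b=ctrl.read_camera('side')[:,:,::-1]
f=lambda i,x,y:cv2.resize(i[y:y+150,x:x+133],None,fx=3,fy=3,interpolation=cv2.INTER_CUBIC)
cv2.imwrite('pics/l6.png',np.hstack([f(a,260,80),f(b,250,130)]))
for n,i,(x,y,w,h) in(("scene",a,(270,110,110,90)),("side",b,(270,120,110,130))):
    h_=cv2.cvtColor(i,cv2.COLOR_BGR2HSV);m=((h_[...,1]<45)&(h_[...,2]>165)).astype('uint8');k=np.zeros_like(m);k[y:y+h,x:x+w]=m[y:y+h,x:x+w]
    N,l,s,c=cv2.connectedComponentsWithStats(k)
    for j in np.argsort(-s[1:,4])[:3]+1:
        q=np.argwhere(l==j)[:,::-1];print(n,s[j],"L",q[q[:,0].argmin()],"R",q[q[:,0].argmax()],"T",q[q[:,1].argmin()],"B",q[q[:,1].argmax()])
E
```

```text
t 22.6 pos [ 0.4541 -0.0178  0.1961] F [-0.6   1.4  -5.11] tq [ 0.6   0.13 -0.03] tilt 0.01 headx 1.7019 open 0.511
scene [337 143  11   7  37] L [337 147] R [347 144] T [345 143] B [338 149]
scene [270 153   4   8  22] L [270 153] R [273 157] T [270 153] B [270 160]
scene [300 164   3   4   8] L [300 164] R [302 166] T [300 164] B [301 167]
side [282 168  48  61 833] L [282 193] R [329 219] T [298 168] B [301 228]
side [319 120  61  22 200] L [319 120] R [379 132] T [319 120] B [335 141]
side [368 202  12  12 124] L [368 205] R [379 202] T [374 202] B [373 213]
```

Call:
move_arm --plan '[{"x": -0.002,"y": 0.0,"z": -0.004,"yaw": 0.0,"fingers": 0.8},{"x": -0.005,"y": 0.0,"z": -0.008,"yaw": 0.0,"fingers": 0.8},{"x": -0.008,"y": 0.0,"z": -0.012,"yaw": 0.0,"fingers": 0.8},{"x": -0.009,"y": 0.0,"z": -0.015,"yaw": 0.0,"fingers": 0.8}]'

```text
time: 23.1
eef_pos: [0.4554, -0.027, 0.2112]
tcp_rot: [0.659, 0.752, -0.0, 0.0]
contact_force: [-0.4, 1.0, -5.3]
opening: 0.507
finger_force: 39.6
```

```bash
python3 - <<'E'
from h import *
np.set_printoptions(precision=4,suppress=True)
delta(None)
cv2.imwrite('pics/s7.png',ctrl.read_camera('side')[:,:,::-1]);a=ctrl.read_camera('scene')[:,:,::-1];cv2.imwrite('pics/a7.png',a)
print(onz("side",(301,228),.131))
E
```

```text
t 23.1 pos [ 0.4554 -0.027   0.2112] F [-0.39  1.02 -5.26] tq [0.64 0.1  0.02] tilt 0.01 headx 1.7015 open 0.507
[ 0.4369 -0.1305  0.131 ]
```

Call:
move_arm --plan '[{"x": 0.004,"y": 0.0,"z": 0.0,"yaw": 0.0,"fingers": 0.8},{"x": 0.012,"y": 0.0,"z": 0.0,"yaw": 0.0,"fingers": 0.8},{"x": 0.022,"y": 0.0,"z": 0.0,"yaw": 0.0,"fingers": 0.8},{"x": 0.03,"y": 0.0,"z": -0.003,"yaw": 0.0,"fingers": 0.8},{"x": 0.033,"y": 0.0,"z": -0.008,"yaw": 0.0,"fingers": 0.8}]'

```text
time: 23.7
eef_pos: [0.4506, 0.0073, 0.2188]
tcp_rot: [0.659, 0.752, -0.0, -0.0]
contact_force: [0.3, -0.0, -2.7]
opening: 0.509
finger_force: 39.7
```

Call:
move_arm --plan '[{"x": 0.0,"y": 0.0,"z": -0.008,"yaw": 0.0,"fingers": 0.8},{"x": 0.0,"y": 0.0,"z": -0.017,"yaw": 0.0,"fingers": 0.8},{"x": 0.0,"y": 0.0,"z": -0.027,"yaw": 0.0,"fingers": 0.8},{"x": 0.0,"y": 0.0,"z": -0.038,"yaw": 0.0,"fingers": 0.8},{"x": 0.0,"y": 0.0,"z": -0.046,"yaw": 0.0,"fingers": 0.8}]'

```text
time: 24.2
eef_pos: [0.4515, 0.0058, 0.2665]
tcp_rot: [0.659, 0.752, 0.0, 0.001]
contact_force: [-0.2, -0.4, -2.5]
opening: 0.512
finger_force: 39.8
```

```bash
python3 - <<'E'
from h import *
np.set_printoptions(precision=4,suppress=True)
delta(np.array([.479,-.2285,.265])+.081*np.array([-.131,.991,0]))
b=ctrl.read_camera('side')[:,:,::-1];a=ctrl.read_camera('scene')[:,:,::-1]
f=lambda i,x,y:cv2.resize(i[y:y+150,x:x+133],None,fx=3,fy=3,interpolation=cv2.INTER_CUBIC)
cv2.imwrite('pics/l8.png',np.hstack([f(a,260,70),f(b,250,110)]))
def pr(c,P):
    m=ctrl.camera_model(c);T=np.linalg.inv(np.array(m["cam_to_world"]));p=T[:3,:3]@P+T[:3,3];p=p*[1,-1,-1];return cv2.projectPoints(p.reshape(1,1,3),np.zeros(3),np.zeros(3),np.array(m["intrinsics"]),np.array(m["distortion"]))[0].ravel()
s=ctrl.get_state();e=np.array([-.131,.991,0]);n=np.array([-.991,-.131,0]);g=s["eef_pos"]+[0,0,.02]
for th in(0,10,15,20,25,30):
    t=np.radians(th);o=[]
    for px,pz in((-162.7,-44.5),(-18.7,-25.5)):
        for w in(42,-42):
            x=px*np.cos(t)-pz*np.sin(t);z=pz*np.cos(t)+px*np.sin(t);o.append(pr("side",g+(e*x+n*w)/1e3+[0,0,z/1e3]).round(0).astype(int).tolist())
    print(th,"lipL,lipR,backL,backR",o)
h_=cv2.cvtColor(b,cv2.COLOR_BGR2HSV);m=((h_[...,1]<45)&(h_[...,2]>165)).astype('uint8');N,l,st,c=cv2.connectedComponentsWithStats(m)
for j in range(1,N):
    if st[j,4]>150 and 250<c[j][0]<380 and 110<c[j][1]<260:
        q=np.argwhere(l==j)[:,::-1];print(st[j],"L",q[q[:,0].argmin()],"R",q[q[:,0].argmax()],"B",q[q[:,1].argmax()])
E
```

```text
t 24.2 pos [0.4515 0.0058 0.2665] F [-0.17 -0.38 -2.47] tq [ 0.17 -0.03 -0.03] tilt 0.11 headx 1.7014 open 0.512
shift [-0.1549 -0.0033  0.0016] yaw None
0 lipL,lipR,backL,backR [[301, 202], [330, 193], [278, 168], [306, 160]]
10 lipL,lipR,backL,backR [[300, 208], [329, 199], [278, 168], [306, 160]]
15 lipL,lipR,backL,backR [[299, 211], [328, 202], [277, 168], [305, 160]]
20 lipL,lipR,backL,backR [[298, 213], [326, 204], [277, 168], [305, 160]]
25 lipL,lipR,backL,backR [[297, 214], [325, 206], [277, 167], [305, 160]]
30 lipL,lipR,backL,backR [[295, 216], [323, 207], [276, 167], [304, 159]]
[305  92  92  50 449] L [305 101] R [396 128] B [335 141]
[284 143  40  54 346] L [284 146] R [323 195] B [322 196]
[277 165  48  48 720] L [277 167] R [324 203] B [296 212]
[368 202  19  12 185] L [368 206] R [386 206] B [373 213]
```

Lip corners at (296,212) and (324,203) in the side view match a tip of about 20–25°. I'm moving over the hopper.

Call:
move_arm --plan '[{"x": -0.012,"y": 0.0,"z": 0.0,"yaw": 0.0,"fingers": 0.8},{"x": -0.035,"y": -0.001,"z": 0.0,"yaw": 0.0,"fingers": 0.8},{"x": -0.06,"y": -0.001,"z": 0.0,"yaw": 0.0,"fingers": 0.8},{"x": -0.085,"y": -0.002,"z": 0.0,"yaw": 0.0,"fingers": 0.8},{"x": -0.105,"y": -0.003,"z": 0.0,"yaw": 0.0,"fingers": 0.8}]'

```text
time: 24.8
eef_pos: [0.4613, -0.1004, 0.2639]
tcp_rot: [0.66, 0.752, -0.001, -0.001]
contact_force: [-0.1, 0.2, -3.6]
opening: 0.509
finger_force: 39.8
```

Call:
move_arm --plan '[{"x": -0.017,"y": 0.0,"z": 0.005,"yaw": 0.0,"fingers": 0.8},{"x": -0.028,"y": 0.0,"z": 0.015,"yaw": 0.0,"fingers": 0.8},{"x": -0.033,"y": 0.0,"z": 0.027,"yaw": 0.0,"fingers": 0.8},{"x": -0.033,"y": 0.0,"z": 0.037,"yaw": 0.0,"fingers": 0.8},{"x": -0.033,"y": 0.0,"z": 0.042,"yaw": 0.0,"fingers": 0.8}]'

```text
time: 25.3
eef_pos: [0.465, -0.1302, 0.2204]
tcp_rot: [0.659, 0.752, -0.0, -0.002]
contact_force: [-0.5, -0.5, -3.3]
opening: 0.509
finger_force: 39.7
```

```bash
python3 side.py
```

```text
t 25.3 pos [ 0.465  -0.1302  0.2204] F [-0.47 -0.47 -3.27] tq [ 0.14  0.03 -0.01] tilt 0.24 headx 1.702 open 0.509
```

Call:
move_arm --plan '[{"x": 0.0,"y": 0.0,"z": 0.004,"yaw": 0.0,"fingers": 0.8},{"x": 0.0,"y": 0.0,"z": 0.008,"yaw": 0.0,"fingers": 0.8},{"x": 0.0,"y": 0.0,"z": 0.01,"yaw": 0.0,"fingers": 0.8}]'

```text
time: 25.6
eef_pos: [0.4661, -0.1307, 0.2127]
tcp_rot: [0.659, 0.752, 0.0, 0.0]
contact_force: [-0.6, -0.4, -3.6]
opening: 0.506
finger_force: 39.7
```

```bash
python3 side.py
```

```text
t 25.6 pos [ 0.4661 -0.1307  0.2127] F [-0.58 -0.35 -3.55] tq [ 0.11  0.07 -0.  ] tilt 0.01 headx 1.7026 open 0.506
```

Call:
move_arm --plan '[{"x": -0.003,"y": 0.0,"z": 0.0,"yaw": 0.0,"fingers": 0.8},{"x": -0.006,"y": 0.0,"z": 0.0,"yaw": 0.0,"fingers": 0.8},{"x": -0.009,"y": 0.0,"z": 0.0,"yaw": 0.0,"fingers": 0.8}]'

```text
time: 25.9
eef_pos: [0.4675, -0.1405, 0.2133]
tcp_rot: [0.659, 0.752, 0.0, 0.0]
contact_force: [0.5, -0.3, -3.8]
opening: 0.511
finger_force: 39.8
```

```bash
python3 side.py
```

```text
t 25.9 pos [ 0.4675 -0.1405  0.2133] F [ 0.55 -0.28 -3.76] tq [ 0.17  0.02 -0.02] tilt 0.06 headx 1.7019 open 0.511
```

Call:
move_arm --plan '[{"x": -0.003,"y": 0.0,"z": 0.0,"yaw": 0.0,"fingers": 0.8},{"x": -0.006,"y": 0.0,"z": 0.0,"yaw": 0.0,"fingers": 0.8},{"x": -0.008,"y": 0.0,"z": 0.0,"yaw": 0.0,"fingers": 0.8}]'

```text
time: 26.2
eef_pos: [0.4683, -0.1484, 0.2129]
tcp_rot: [0.659, 0.752, -0.0, 0.0]
contact_force: [1.4, 0.4, -3.9]
opening: 0.509
finger_force: 39.8
```

```bash
python3 side.py
```

```text
t 26.2 pos [ 0.4683 -0.1484  0.2129] F [ 1.42  0.41 -3.9 ] tq [ 0.13  0.09 -0.04] tilt 0.01 headx 1.7015 open 0.509
```

Call:
move_arm --plan '[{"x": -0.003,"y": 0.0,"z": 0.0,"yaw": 0.0,"fingers": 0.8},{"x": -0.006,"y": 0.0,"z": 0.0,"yaw": 0.0,"fingers": 0.8}]'

```text
time: 26.4
eef_pos: [0.4691, -0.1542, 0.2128]
tcp_rot: [0.659, 0.752, -0.0, -0.0]
contact_force: [-0.6, 0.2, -2.8]
opening: 0.508
finger_force: 39.8
```

```bash
python3 side.py
```

```text
t 26.4 pos [ 0.4691 -0.1542  0.2128] F [-0.59  0.23 -2.82] tq [ 0.14  0.03 -0.06] tilt 0.0 headx 1.7018 open 0.508
```

Call:
move_arm --plan '[{"x": -0.003,"y": 0.0,"z": 0.0,"yaw": 0.0,"fingers": 0.8},{"x": -0.005,"y": 0.0,"z": 0.0,"yaw": 0.0,"fingers": 0.8}]'

```text
time: 26.6
eef_pos: [0.4697, -0.1591, 0.2128]
tcp_rot: [0.659, 0.752, -0.0, -0.0]
contact_force: [-0.1, 0.8, -3.3]
opening: 0.509
finger_force: 39.8
```

```bash
python3 side.py
```

```text
t 26.6 pos [ 0.4697 -0.1591  0.2128] F [-0.05  0.79 -3.32] tq [0.26 0.04 0.03] tilt 0.0 headx 1.7017 open 0.509
```

Call:
move_arm --plan '[{"x": -0.002,"y": 0.0,"z": -0.002,"yaw": 0.0,"fingers": 0.8},{"x": -0.004,"y": 0.0,"z": -0.004,"yaw": 0.0,"fingers": 0.8}]'

```text
time: 26.8
eef_pos: [0.47, -0.1626, 0.2167]
tcp_rot: [0.659, 0.752, 0.0, -0.001]
contact_force: [-1.4, 0.6, -3.8]
opening: 0.509
finger_force: 39.8
```

```bash
python3 side.py
```

```text
t 26.8 pos [ 0.47   -0.1626  0.2167] F [-1.44  0.59 -3.76] tq [ 0.45  0.24 -0.01] tilt 0.09 headx 1.7017 open 0.509
```

Call:
move_arm --plan '[{"x": -0.002,"y": 0.0,"z": -0.002,"yaw": 0.0,"fingers": 0.8},{"x": -0.004,"y": 0.0,"z": -0.004,"yaw": 0.0,"fingers": 0.8}]'

```text
time: 27.0
eef_pos: [0.4702, -0.1662, 0.2206]
tcp_rot: [0.659, 0.752, 0.0, -0.002]
contact_force: [-1.6, 3.3, -3.8]
opening: 0.512
finger_force: 39.9
```

```bash
python3 side.py
```

```text
t 27.0 pos [ 0.4702 -0.1662  0.2206] F [-1.61  3.26 -3.81] tq [ 0.88  0.52 -0.02] tilt 0.18 headx 1.7016 open 0.512
```

Call:
move_arm --plan '[{"x": -0.003,"y": 0.0,"z": -0.003,"yaw": 0.0,"fingers": 0.8},{"x": -0.005,"y": 0.0,"z": -0.006,"yaw": 0.0,"fingers": 0.8},{"x": -0.006,"y": 0.0,"z": -0.009,"yaw": 0.0,"fingers": 0.8}]'

```text
time: 27.3
eef_pos: [0.4715, -0.1731, 0.2299]
tcp_rot: [0.659, 0.752, -0.0, 0.0]
contact_force: [-1.7, 1.2, -5.3]
opening: 0.51
finger_force: 40.0
```

```bash
python3 side.py
```

```text
t 27.3 pos [ 0.4715 -0.1731  0.2299] F [-1.68  1.24 -5.29] tq [ 0.71  0.41 -0.04] tilt 0.03 headx 1.7017 open 0.51
```

Call:
move_arm --plan '[{"x": -0.003,"y": 0.0,"z": -0.001,"yaw": 0.0,"fingers": 0.8},{"x": -0.005,"y": 0.0,"z": -0.003,"yaw": 0.0,"fingers": 0.8}]'

```text
time: 27.5
eef_pos: [0.472, -0.177, 0.2335]
tcp_rot: [0.659, 0.752, 0.001, -0.001]
contact_force: [-3.0, 5.6, -1.3]
opening: 0.51
finger_force: 40.4
```

```bash
python3 side.py
```

```text
t 27.5 pos [ 0.472  -0.177   0.2335] F [-3.01  5.64 -1.26] tq [1.48 0.74 0.  ] tilt 0.15 headx 1.7018 open 0.51
```

Call:
move_arm --plan '[{"x": -0.001,"y": 0.0,"z": -0.004,"yaw": 0.0,"fingers": 0.8},{"x": -0.004,"y": 0.0,"z": -0.007,"yaw": 0.0,"fingers": 0.8},{"x": -0.007,"y": 0.0,"z": -0.01,"yaw": 0.0,"fingers": 0.8}]'

```text
time: 27.8
eef_pos: [0.4731, -0.185, 0.243]
tcp_rot: [0.659, 0.752, -0.0, 0.0]
contact_force: [-1.7, 1.5, -4.6]
opening: 0.51
finger_force: 40.4
```

```bash
python3 side.py
```

```text
t 27.8 pos [ 0.4731 -0.185   0.243 ] F [-1.65  1.53 -4.56] tq [ 0.79  0.42 -0.06] tilt 0.01 headx 1.7018 open 0.51
```

Call:
move_arm --plan '[{"x": -0.003,"y": 0.0,"z": -0.004,"yaw": 0.0,"fingers": 0.8},{"x": -0.006,"y": 0.0,"z": -0.007,"yaw": 0.0,"fingers": 0.8},{"x": -0.009,"y": 0.0,"z": -0.01,"yaw": 0.0,"fingers": 0.8}]'

```text
time: 28.1
eef_pos: [0.4743, -0.194, 0.2529]
tcp_rot: [0.659, 0.752, -0.0, -0.0]
contact_force: [-1.7, 1.3, -5.1]
opening: 0.509
finger_force: 40.9
```

```bash
python3 side.py
```

```text
t 28.1 pos [ 0.4743 -0.194   0.2529] F [-1.68  1.25 -5.1 ] tq [ 0.59  0.41 -0.07] tilt 0.01 headx 1.7016 open 0.509
```

Call:
move_arm --plan '[{"x": -0.003,"y": 0.0,"z": -0.003,"yaw": 0.0,"fingers": 0.8},{"x": -0.006,"y": 0.0,"z": -0.006,"yaw": 0.0,"fingers": 0.8},{"x": -0.01,"y": 0.0,"z": -0.01,"yaw": 0.0,"fingers": 0.8},{"x": -0.013,"y": 0.0,"z": -0.013,"yaw": 0.0,"fingers": 0.8}]'

```text
time: 28.5
eef_pos: [0.476, -0.2069, 0.2662]
tcp_rot: [0.659, 0.752, -0.0, 0.0]
contact_force: [-1.9, 1.6, -5.6]
opening: 0.506
finger_force: 41.4
```

```bash
python3 side.py
```

```text
t 28.5 pos [ 0.476  -0.2069  0.2662] F [-1.88  1.65 -5.64] tq [ 0.7   0.58 -0.01] tilt 0.01 headx 1.7018 open 0.506
```

Call:
move_arm --plan '[{"x": -0.003,"y": 0.0,"z": -0.003,"yaw": 0.0,"fingers": 0.8},{"x": -0.007,"y": 0.0,"z": -0.006,"yaw": 0.0,"fingers": 0.8},{"x": -0.011,"y": 0.0,"z": -0.009,"yaw": 0.0,"fingers": 0.8},{"x": -0.015,"y": 0.0,"z": -0.012,"yaw": 0.0,"fingers": 0.8}]'

```text
time: 28.9
eef_pos: [0.478, -0.2216, 0.2781]
tcp_rot: [0.659, 0.752, -0.0, -0.0]
contact_force: [-2.0, 1.1, -5.1]
opening: 0.509
finger_force: 42.1
```

```bash
python3 side.py
```

```text
t 28.9 pos [ 0.478  -0.2216  0.2781] F [-2.02  1.15 -5.08] tq [0.63 0.53 0.03] tilt 0.01 headx 1.7019 open 0.509
```

Geometry puts the tip angle at about 50°. I'm backing the lip away from the wall and lowering it, so the relays slide out over the hopper's middle.

Call:
move_arm --plan '[{"x": 0.008,"y": 0.0,"z": 0.0,"yaw": 0.0,"fingers": 0.8},{"x": 0.02,"y": 0.0,"z": 0.005,"yaw": 0.0,"fingers": 0.8},{"x": 0.032,"y": 0.0,"z": 0.012,"yaw": 0.0,"fingers": 0.8},{"x": 0.042,"y": 0.0,"z": 0.018,"yaw": 0.0,"fingers": 0.8},{"x": 0.045,"y": 0.0,"z": 0.02,"yaw": 0.0,"fingers": 0.8}]'

```text
time: 29.4
eef_pos: [0.4714, -0.1748, 0.2564]
tcp_rot: [0.659, 0.752, -0.0, -0.001]
contact_force: [0.8, 0.5, -3.7]
opening: 0.51
finger_force: 41.9
```

```bash
python3 - <<'E'
from h import *
s=[]
for i in range(3):
    b=ctrl.read_camera('side')[:,:,::-1];delta(None)
a=ctrl.read_camera('scene')[:,:,::-1]
f=lambda i,x,y:cv2.resize(i[y:y+150,x:x+133],None,fx=3,fy=3,interpolation=cv2.INTER_CUBIC)
cv2.imwrite('pics/l9.png',np.hstack([f(a,240,60),f(b,260,130)]))
E
```

```text
t 29.45 pos [ 0.4715 -0.175   0.2565] F [-0.3   0.82 -3.89] tq [ 0.03  0.   -0.  ] tilt 0.1 headx 1.7035 open 0.508
t 29.5 pos [ 0.4718 -0.1758  0.2571] F [-0.99 -0.2  -3.74] tq [ 0.11 -0.03 -0.04] tilt 0.04 headx 1.7032 open 0.506
t 29.55 pos [ 0.4721 -0.1764  0.2577] F [-0.4   0.29 -3.35] tq [ 0.04  0.02 -0.02] tilt 0.03 headx 1.7027 open 0.512
```

View pics/l9.png

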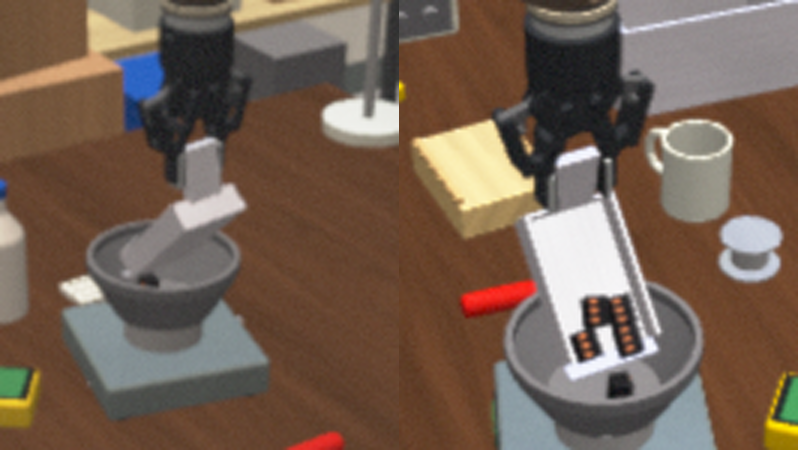

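The picture shows the tray tipped about 48°, one relay in the hopper at (333,258), and four resting on the lip around (330,237) in the side view. It needs a steeper angle, so I'm pushing again with the lip deeper in the bowl.

Call:
move_arm --plan '[{"x": -0.004,"y": 0.0,"z": 0.005,"yaw": 0.0,"fingers": 0.8},{"x": -0.009,"y": 0.0,"z": 0.01,"yaw": 0.0,"fingers": 0.8},{"x": -0.014,"y": 0.0,"z": 0.012,"yaw": 0.0,"fingers": 0.8},{"x": -0.018,"y": 0.0,"z": 0.012,"yaw": 0.0,"fingers": 0.8}]'

```text
time: 30.0
eef_pos: [0.4741, -0.1952, 0.245]
tcp_rot: [0.66, 0.752, -0.0, -0.001]
contact_force: [-0.4, 0.2, -4.2]
opening: 0.511
finger_force: 41.9
```

```bash
python3 side.py
```

```text
t 30.0 pos [ 0.4741 -0.1952  0.245 ] F [-0.44  0.22 -4.17] tq [ 0.06 -0.03 -0.02] tilt 0.08 headx 1.7011 open 0.511
```

Call:
move_arm --plan '[{"x": -0.004,"y": 0.0,"z": -0.001,"yaw": 0.0,"fingers": 0.8},{"x": -0.008,"y": 0.0,"z": -0.003,"yaw": 0.0,"fingers": 0.8},{"x": -0.012,"y": 0.0,"z": -0.005,"yaw": 0.0,"fingers": 0.8}]'

```text
time: 30.3
eef_pos: [0.4762, -0.207, 0.2513]
tcp_rot: [0.659, 0.752, 0.0, 0.0]
contact_force: [0.9, 1.5, -3.3]
opening: 0.51
finger_force: 41.9
```

```bash
python3 side.py
```

```text
t 30.3 pos [ 0.4762 -0.207   0.2513] F [ 0.92  1.46 -3.34] tq [0.04 0.05 0.  ] tilt 0.03 headx 1.7017 open 0.51
```

Call:
move_arm --plan '[{"x": -0.004,"y": 0.0,"z": -0.001,"yaw": 0.0,"fingers": 0.8},{"x": -0.008,"y": 0.0,"z": -0.003,"yaw": 0.0,"fingers": 0.8},{"x": -0.012,"y": 0.0,"z": -0.005,"yaw": 0.0,"fingers": 0.8}]'

```text
time: 30.6
eef_pos: [0.477, -0.2177, 0.2556]
tcp_rot: [0.659, 0.752, 0.0, -0.002]
contact_force: [-1.9, 2.5, -2.2]
opening: 0.509
finger_force: 42.0
```

```bash
python3 side.py
```

```text
t 30.6 pos [ 0.477  -0.2177  0.2556] F [-1.86  2.5  -2.2 ] tq [0.91 0.46 0.03] tilt 0.22 headx 1.7019 open 0.509
```

Call:
move_arm --plan '[{"x": -0.003,"y": 0.0,"z": -0.001,"yaw": 0.0,"fingers": 0.8},{"x": -0.006,"y": 0.0,"z": -0.003,"yaw": 0.0,"fingers": 0.8},{"x": -0.009,"y": 0.0,"z": -0.005,"yaw": 0.0,"fingers": 0.8}]'

```text
time: 30.9
eef_pos: [0.4783, -0.2272, 0.2605]
tcp_rot: [0.659, 0.752, -0.0, -0.001]
contact_force: [-2.6, 2.0, -3.8]
opening: 0.506
finger_force: 42.0
```

```bash
python3 side.py
```

```text
t 30.9 pos [ 0.4783 -0.2272  0.2605] F [-2.56  1.99 -3.83] tq [ 0.85  0.61 -0.01] tilt 0.1 headx 1.7019 open 0.506
```

Call:
move_arm --plan '[{"x": -0.003,"y": 0.0,"z": -0.002,"yaw": 0.0,"fingers": 0.8},{"x": -0.007,"y": 0.0,"z": -0.004,"yaw": 0.0,"fingers": 0.8},{"x": -0.01,"y": 0.0,"z": -0.006,"yaw": 0.0,"fingers": 0.8},{"x": -0.014,"y": 0.0,"z": -0.008,"yaw": 0.0,"fingers": 0.8}]'

```text
time: 31.3
eef_pos: [0.4806, -0.2414, 0.269]
tcp_rot: [0.659, 0.752, -0.0, -0.0]
contact_force: [-1.7, 2.5, -3.2]
opening: 0.511
finger_force: 42.0
```

```bash
python3 side.py
```

```text
t 31.3 pos [ 0.4806 -0.2414  0.269 ] F [-1.66  2.47 -3.23] tq [ 0.82  0.6  -0.01] tilt 0.0 headx 1.7019 open 0.511
```

Call:
move_arm --plan '[{"x": -0.004,"y": 0.0,"z": -0.002,"yaw": 0.0,"fingers": 0.8},{"x": -0.008,"y": 0.0,"z": -0.003,"yaw": 0.0,"fingers": 0.8},{"x": -0.012,"y": 0.0,"z": -0.005,"yaw": 0.0,"fingers": 0.8},{"x": -0.016,"y": 0.0,"z": -0.007,"yaw": 0.0,"fingers": 0.8}]'

```text
time: 31.7
eef_pos: [0.4828, -0.2574, 0.2756]
tcp_rot: [0.659, 0.752, 0.0, 0.0]
contact_force: [-1.4, 1.3, -3.7]
opening: 0.508
finger_force: 41.9
```

```bash
python3 side.py
```

```text
t 31.7 pos [ 0.4828 -0.2574  0.2756] F [-1.44  1.34 -3.66] tq [0.62 0.33 0.04] tilt 0.02 headx 1.7016 open 0.508
```

Call:
move_arm --plan '[{"x": 0.012,"y": 0.0,"z": 0.0,"yaw": 0.0,"fingers": 0.8},{"x": 0.03,"y": 0.0,"z": 0.0,"yaw": 0.0,"fingers": 0.8},{"x": 0.04,"y": 0.0,"z": -0.005,"yaw": 0.0,"fingers": 0.8},{"x": 0.04,"y": 0.0,"z": -0.01,"yaw": 0.0,"fingers": 0.8},{"x": 0.04,"y": 0.0,"z": -0.01,"yaw": 0.0,"fingers": 0.8}]'

```text
time: 32.2
eef_pos: [0.4783, -0.2174, 0.288]
tcp_rot: [0.659, 0.752, -0.0, 0.002]
contact_force: [1.0, -0.8, -2.3]
opening: 0.512
finger_force: 42.0
```

```bash
cat > cnt.py <<'E'
from h import *
F=[];
for i in range(4):
    b=ctrl.read_camera('side')[:,:,::-1];F.append(ctrl.get_state()["contact_force"])
delta(None);print("meanF",np.mean(F,0).round(2))
a=ctrl.read_camera('scene')[:,:,::-1]
import time;cv2.imwrite(f'pics/c{ctrl.get_state()["time"]:.1f}.png',b)
for n,i in(("side",b),("scene",a)):
    h=cv2.cvtColor(i,cv2.COLOR_BGR2HSV)
    w=((h[...,1]<45)&(h[...,2]>165)).astype('uint8');o=((h[...,0]<18)&(h[...,1]>90)&(h[...,2]>110)&(i[...,2]>150)).astype('uint8');k=(h[...,2]<45).astype('uint8')
    x0,y0,x1,y1=(285,170,375,285) if n=="side" else(262,100,335,175)
    for nm,m,mn in(("white",w,25),("orange",o,3),("black",k,12)):
        z=np.zeros_like(m);z[y0:y1,x0:x1]=m[y0:y1,x0:x1];N,l,s,c=cv2.connectedComponentsWithStats(z)
        print(n,nm,[(s[j].tolist()) for j in range(1,N) if s[j,4]>=mn])
E
python3 cnt.py
```

```text
t 32.4 pos [ 0.4775 -0.2177  0.2859] F [ 0.67  0.04 -2.49] tq [-0.05  0.06 -0.03] tilt 0.03 headx 1.7015 open 0.507
meanF [ 0.3  -0.48 -2.81]
side white [[348, 171, 23, 13, 75], [320, 178, 15, 8, 70], [304, 190, 44, 64, 1490], [338, 195, 12, 44, 70], [368, 202, 7, 12, 64], [367, 213, 8, 10, 37], [296, 258, 69, 27, 638]]
side orange [[297, 170, 4, 5, 5], [301, 179, 2, 2, 3], [285, 222, 25, 12, 160]]
side black [[300, 170, 49, 27, 370], [333, 183, 3, 10, 16], [329, 254, 18, 8, 68]]
scene white [[291, 100, 25, 23, 316], [262, 152, 12, 9, 80]]
scene orange []
scene black [[287, 100, 3, 7, 15], [286, 146, 6, 8, 40]]
```

No relay markings remain in the tray, and the weight has dropped by about 1 N, which is five relays. I'm lifting clear to count them in the hopper while the tray is still tipped.

Call:
move_arm --plan '[{"x": 0.005,"y": 0.0,"z": -0.015,"yaw": 0.0,"fingers": 0.8},{"x": 0.02,"y": 0.0,"z": -0.04,"yaw": 0.0,"fingers": 0.8},{"x": 0.045,"y": 0.0,"z": -0.06,"yaw": 0.0,"fingers": 0.8},{"x": 0.08,"y": 0.0,"z": -0.065,"yaw": 0.0,"fingers": 0.8},{"x": 0.12,"y": 0.0,"z": -0.065,"yaw": 0.0,"fingers": 0.8}]'

```text
time: 32.95
eef_pos: [0.4622, -0.0981, 0.3539]
tcp_rot: [0.66, 0.751, 0.001, 0.002]
contact_force: [0.5, 1.1, -3.1]
opening: 0.51
finger_force: 42.0
```

Call:
move_arm --plan '[{"x": 0.03,"y": 0.0,"z": 0.0,"yaw": 0.0,"fingers": 0.8},{"x": 0.06,"y": 0.0,"z": 0.0,"yaw": 0.0,"fingers": 0.8},{"x": 0.075,"y": 0.0,"z": 0.0,"yaw": 0.0,"fingers": 0.8}]'

```text
time: 33.25
eef_pos: [0.4515, -0.0219, 0.3523]
tcp_rot: [0.659, 0.752, 0.001, 0.0]
contact_force: [-0.5, -0.5, -3.1]
opening: 0.512
finger_force: 42.0
```

```bash
sed -i 's/(285,170,375,285)/(270,120,375,285)/' cnt.py; python3 cnt.py; python3 - <<'E'
from h import *
b=cv2.imread(sorted(__import__('glob').glob('pics/c*.png'))[-1])
# dark pixels within the bowl (side view), area per relay ~ 18x10 px earlier in the tray
g=cv2.cvtColor(b,cv2.COLOR_BGR2HSV);r=b[228:280,292:365]
d=(cv2.cvtColor(r,cv2.COLOR_BGR2GRAY)<55);print("dark px in bowl",d.sum());ys,xs=np.nonzero(d);print(xs.min()+292,xs.max()+292,ys.min()+228,ys.max()+228)
for row in d[::2]: print(''.join('#' if v else '.' for v in row))
E
```

```text
t 33.45 pos [ 0.4521 -0.0241  0.3518] F [-0.7   0.06 -2.63] tq [-0.08 -0.    0.01] tilt 0.09 headx 1.7025 open 0.508
meanF [-0.12  0.02 -2.57]
side white [[285, 120, 15, 6, 54], [319, 120, 56, 22, 163], [275, 133, 38, 59, 1323], [303, 136, 12, 43, 51], [344, 171, 27, 13, 73], [368, 202, 7, 12, 62], [367, 213, 8, 10, 32]]
side orange [[271, 186, 6, 7, 9], [307, 186, 4, 3, 6], [281, 222, 29, 12, 177]]
side black [[270, 120, 15, 17, 101], [299, 125, 2, 9, 15], [329, 250, 18, 12, 113]]
scene white [[262, 152, 12, 10, 81]]
scene orange []
scene black [[331, 100, 4, 7, 20], [286, 145, 6, 9, 41]]
dark px in bowl 165
292 346 231 272
.........................................................................
.........................................................................
######...................................................................
.........................................................................
.........................................................................
.........................................................................
.......................
[... 756 characters left out ...]
#..#######........................
.....................................##..................................
.........................................................................
.........................................................................
....................#.#..................................................
......................#..................................................
..............................................#..........................
.........................................................................
.........................................................................
.........................................................................
```

The tray is empty: its white floor is unbroken and the load is down by about 1.1 N. I'm going back to the stand, where the lip will be set down and the tray rolled level.

```bash
python3 -c "
from h import *
delta([.4997,.184,.21],1.7017)"
```

```text
t 33.5 pos [ 0.4521 -0.0245  0.3515] F [ 0.06  0.4  -2.58] tq [-0.   -0.06 -0.04] tilt 0.06 headx 1.7015 open 0.508
shift [0.2006 0.0743 0.1414] yaw -0.0002
```

Call:
move_arm --plan '[{"x": 0.03,"y": 0.011,"z": 0.0,"yaw": 0.0,"fingers": 0.8},{"x": 0.07,"y": 0.026,"z": 0.0,"yaw": 0.0,"fingers": 0.8},{"x": 0.11,"y": 0.041,"z": 0.01,"yaw": 0.0,"fingers": 0.8},{"x": 0.15,"y": 0.056,"z": 0.025,"yaw": 0.0,"fingers": 0.8},{"x": 0.18,"y": 0.067,"z": 0.045,"yaw": 0.0,"fingers": 0.8}]'

```text
time: 34.0
eef_pos: [0.4963, 0.1645, 0.3066]
tcp_rot: [0.66, 0.752, 0.001, 0.001]
contact_force: [-0.1, -1.0, -2.2]
opening: 0.51
finger_force: 42.0
```

Call:
move_arm --plan '[{"x": 0.015,"y": 0.006,"z": 0.025,"yaw": 0.0,"fingers": 0.8},{"x": 0.02,"y": 0.007,"z": 0.05,"yaw": 0.0,"fingers": 0.8},{"x": 0.02,"y": 0.007,"z": 0.075,"yaw": 0.0,"fingers": 0.8},{"x": 0.02,"y": 0.007,"z": 0.09,"yaw": 0.0,"fingers": 0.8},{"x": 0.02,"y": 0.007,"z": 0.096,"yaw": 0.0,"fingers": 0.8}]'

```text
time: 34.5
eef_pos: [0.4987, 0.183, 0.2078]
tcp_rot: [0.66, 0.751, -0.001, -0.001]
contact_force: [-0.2, 0.5, -2.0]
opening: 0.511
finger_force: 41.9
```

```bash
python3 - <<'E'
from h import *
delta([.4997,.184,.206],1.7017)
b=ctrl.read_camera('side')[:,:,::-1];cv2.imwrite('pics/x.png',b)
def pr(c,P):
    m=ctrl.camera_model(c);T=np.linalg.inv(np.array(m["cam_to_world"]));p=T[:3,:3]@P+T[:3,3];p=p*[1,-1,-1];return cv2.projectPoints(p.reshape(1,1,3),np.zeros(3),np.zeros(3),np.array(m["intrinsics"]),np.array(m["distortion"]))[0].ravel()
s=ctrl.get_state();e=np.array([-.131,.991,0]);n=np.array([-.991,-.131,0]);g=s["eef_pos"]+[0,0,.02]
for th in(40,50,60,70,80):
    t=np.radians(th);o=[]
    for px,pz in((-162.7,-44.5),(-18.7,-25.5)):
        for w in(42,-42):
            x=px*np.cos(t)-pz*np.sin(t);z=pz*np.cos(t)+px*np.sin(t);o.append(pr("side",g+(e*x+n*w)/1e3+[0,0,z/1e3]).round(0).astype(int).tolist())
    print(th,"lipL,lipR,backL,backR",o)
h_=cv2.cvtColor(b,cv2.COLOR_BGR2HSV);m=((h_[...,1]<45)&(h_[...,2]>165)).astype('uint8');N,l,st,c=cv2.connectedComponentsWithStats(m)
for j in range(1,N):
    if st[j,4]>100 and 230<c[j][0]<340 and 100<c[j][1]<230:
        q=np.argwhere(l==j)[:,::-1];print(st[j],"L",q[q[:,0].argmin()],"R",q[q[:,0].argmax()],"T",q[q[:,1].argmin()],"B",q[q[:,1].argmax()])
E
```

```text
t 34.5 pos [0.4987 0.183  0.2078] F [-0.25  0.51 -1.96] tq [-0.02  0.01 -0.01] tilt 0.21 headx 1.7005 open 0.511
shift [0.0009 0.0012 0.0018] yaw -0.0012
40 lipL,lipR,backL,backR [[291, 195], [316, 188], [277, 150], [301, 144]]
50 lipL,lipR,backL,backR [[288, 195], [312, 187], [276, 149], [300, 143]]
60 lipL,lipR,backL,backR [[285, 193], [308, 186], [275, 148], [300, 142]]
70 lipL,lipR,backL,backR [[281, 189], [305, 182], [275, 147], [299, 140]]
80 lipL,lipR,backL,backR [[278, 185], [301, 178], [274, 145], [298, 139]]
[275 142  33  49 954] L [275 146] R [307 182] T [294 142] B [284 190]
```

Call:
move_arm --plan '[{"x": 0.0,"y": 0.001,"z": 0.01,"yaw": 0.0,"fingers": 0.8},{"x": 0.0,"y": 0.001,"z": 0.019,"yaw": 0.0,"fingers": 0.8},{"x": 0.007,"y": 0.001,"z": 0.023,"yaw": 0.0,"fingers": 0.8},{"x": 0.0145,"y": 0.001,"z": 0.026,"yaw": 0.0,"fingers": 0.8}]'

```text
time: 34.95
eef_pos: [0.4983, 0.1988, 0.1836]
tcp_rot: [0.66, 0.752, 0.0, -0.0]
contact_force: [0.2, -1.0, -2.5]
opening: 0.51
finger_force: 42.0
```

```bash
python3 side.py
```

```text
t 34.95 pos [0.4983 0.1988 0.1836] F [ 0.16 -0.95 -2.54] tq [-0.02  0.03  0.01] tilt 0.01 headx 1.7012 open 0.51
```

Call:
move_arm --plan '[{"x": 0.007,"y": 0.0,"z": 0.002,"yaw": 0.0,"fingers": 0.8},{"x": 0.014,"y": 0.0,"z": 0.004,"yaw": 0.0,"fingers": 0.8}]'

```text
time: 35.15
eef_pos: [0.4965, 0.2132, 0.18]
tcp_rot: [0.659, 0.752, 0.0, 0.0]
contact_force: [0.3, 0.3, -1.9]
opening: 0.511
finger_force: 42.0
```

```bash
python3 side.py
```

```text
t 35.15 pos [0.4965 0.2132 0.18  ] F [ 0.34  0.27 -1.86] tq [-0.09 -0.05  0.  ] tilt 0.04 headx 1.7023 open 0.511
```

Call:
move_arm --plan '[{"x": 0.0,"y": 0.0,"z": 0.003,"yaw": 0.0,"fingers": 0.8},{"x": 0.0,"y": 0.0,"z": 0.006,"yaw": 0.0,"fingers": 0.8},{"x": 0.0,"y": 0.0,"z": 0.008,"yaw": 0.0,"fingers": 0.8}]'

```text
time: 35.45
eef_pos: [0.4977, 0.2149, 0.1791]
tcp_rot: [0.659, 0.752, 0.002, -0.001]
contact_force: [-9.3, 4.7, 26.5]
opening: 0.512
finger_force: 44.8
```

```bash
python3 side.py
```

```text
t 35.45 pos [0.4977 0.2149 0.1791] F [-9.28  4.72 26.5 ] tq [ 0.42  2.16 -0.12] tilt 0.29 headx 1.7017 open 0.512
```

Call:
move_arm --plan '[{"x": 0.0,"y": 0.0,"z": 0.003,"yaw": 0.0,"fingers": 0.8},{"x": 0.0,"y": 0.0,"z": 0.006,"yaw": 0.0,"fingers": 0.8}]'

```text
time: 35.65
eef_pos: [0.5004, 0.2169, 0.178]
tcp_rot: [0.659, 0.752, 0.007, 0.001]
contact_force: [-12.9, 8.1, 41.5]
opening: 0.507
finger_force: 47.2
```

```bash
python3 side.py
```

```text
t 35.65 pos [0.5004 0.2169 0.178 ] F [-12.87   8.09  41.49] tq [ 1.1   2.58 -0.06] tilt 0.83 headx 1.7013 open 0.507
```

Too much force: the lip is planted almost under the grip. I'm easing off, then drawing back along the arc so friction rolls the tray level.

Call:
move_arm --plan '[{"x": 0.002,"y": 0.0,"z": -0.006,"yaw": 0.0,"fingers": 0.8},{"x": 0.004,"y": 0.0,"z": -0.012,"yaw": 0.0,"fingers": 0.8},{"x": 0.006,"y": 0.0,"z": -0.012,"yaw": 0.0,"fingers": 0.8}]'

```text
time: 35.95
eef_pos: [0.4963, 0.2189, 0.179]
tcp_rot: [0.659, 0.752, 0.001, 0.001]
contact_force: [0.3, 2.1, 5.1]
opening: 0.505
finger_force: 42.6
```

```bash
python3 side.py
```

```text
t 35.95 pos [0.4963 0.2189 0.179 ] F [0.32 2.11 5.12] tq [ 0.13 -0.12 -0.01] tilt 0.15 headx 1.7021 open 0.505
```

Call:
move_arm --plan '[{"x": 0.004,"y": 0.0,"z": 0.001,"yaw": 0.0,"fingers": 0.8},{"x": 0.008,"y": 0.0,"z": 0.002,"yaw": 0.0,"fingers": 0.8},{"x": 0.012,"y": 0.0,"z": 0.004,"yaw": 0.0,"fingers": 0.8}]'

```text
time: 36.25
eef_pos: [0.4941, 0.2306, 0.175]
tcp_rot: [0.659, 0.752, -0.0, -0.0]
contact_force: [-3.7, 0.1, 9.5]
opening: 0.506
finger_force: 41.6
```

```bash
python3 side.py
```

```text
t 36.25 pos [0.4941 0.2306 0.175 ] F [-3.7   0.13  9.55] tq [-0.36  0.65 -0.11] tilt 0.05 headx 1.7014 open 0.506
```

Call:
move_arm --plan '[{"x": 0.004,"y": 0.0,"z": 0.001,"yaw": 0.0,"fingers": 0.8},{"x": 0.008,"y": 0.0,"z": 0.003,"yaw": 0.0,"fingers": 0.8},{"x": 0.012,"y": 0.0,"z": 0.005,"yaw": 0.0,"fingers": 0.8}]'

```text
time: 36.55
eef_pos: [0.4925, 0.2428, 0.1701]
tcp_rot: [0.659, 0.752, -0.0, -0.001]
contact_force: [-4.0, 1.7, 9.1]
opening: 0.512
finger_force: 41.2
```

```bash
python3 side.py
```

```text
t 36.55 pos [0.4925 0.2428 0.1701] F [-4.02  1.67  9.12] tq [-0.11  0.58 -0.07] tilt 0.06 headx 1.7014 open 0.512
```

Call:
move_arm --plan '[{"x": 0.006,"y": 0.0,"z": 0.003,"yaw": 0.0,"fingers": 0.8},{"x": 0.013,"y": 0.0,"z": 0.007,"yaw": 0.0,"fingers": 0.8},{"x": 0.019,"y": 0.0,"z": 0.011,"yaw": 0.0,"fingers": 0.8},{"x": 0.025,"y": 0.0,"z": 0.016,"yaw": 0.0,"fingers": 0.8}]'

```text
time: 36.95
eef_pos: [0.4896, 0.269, 0.1549]
tcp_rot: [0.66, 0.752, 0.002, -0.001]
contact_force: [-4.3, 4.8, 12.5]
opening: 0.511
finger_force: 38.6
```

```bash
python3 side.py
```

```text
t 36.95 pos [0.4896 0.269  0.1549] F [-4.31  4.83 12.54] tq [ 0.36  0.74 -0.1 ] tilt 0.22 headx 1.7009 open 0.511
```

Call:
move_arm --plan '[{"x": 0.006,"y": 0.0,"z": 0.005,"yaw": 0.0,"fingers": 0.8},{"x": 0.011,"y": 0.0,"z": 0.009,"yaw": 0.0,"fingers": 0.8},{"x": 0.017,"y": 0.0,"z": 0.014,"yaw": 0.0,"fingers": 0.8},{"x": 0.022,"y": 0.0,"z": 0.019,"yaw": 0.0,"fingers": 0.8}]'

```text
time: 37.35
eef_pos: [0.4875, 0.2915, 0.1363]
tcp_rot: [0.66, 0.752, 0.003, -0.001]
contact_force: [-0.7, 8.1, 10.9]
opening: 0.51
finger_force: 34.0
```

```bash
python3 side.py
```

```text
t 37.35 pos [0.4875 0.2915 0.1363] F [-0.73  8.09 10.9 ] tq [ 0.65  0.47 -0.06] tilt 0.36 headx 1.7008 open 0.51
```

Call:
move_arm --plan '[{"x": 0.006,"y": 0.0,"z": 0.006,"yaw": 0.0,"fingers": 0.8},{"x": 0.01,"y": 0.0,"z": 0.012,"yaw": 0.0,"fingers": 0.8},{"x": 0.014,"y": 0.0,"z": 0.018,"yaw": 0.0,"fingers": 0.8},{"x": 0.018,"y": 0.0,"z": 0.024,"yaw": 0.0,"fingers": 0.8}]'

```text
time: 37.75
eef_pos: [0.485, 0.3085, 0.1109]
tcp_rot: [0.66, 0.752, 0.002, -0.0]
contact_force: [1.0, 4.9, 4.6]
opening: 0.504
finger_force: 34.8
```

```bash
python3 side.py
```

```text
t 37.75 pos [0.485  0.3085 0.1109] F [1.04 4.9  4.6 ] tq [ 0.34  0.09 -0.03] tilt 0.24 headx 1.7013 open 0.504
```

Call:
move_arm --plan '[{"x": 0.003,"y": 0.0,"z": 0.006,"yaw": 0.0,"fingers": 0.8},{"x": 0.006,"y": 0.0,"z": 0.012,"yaw": 0.0,"fingers": 0.8},{"x": 0.008,"y": 0.0,"z": 0.018,"yaw": 0.0,"fingers": 0.8}]'

```text
time: 38.05
eef_pos: [0.4826, 0.3146, 0.0908]
tcp_rot: [0.659, 0.752, -0.0, -0.0]
contact_force: [0.3, 2.8, 2.7]
opening: 0.505
finger_force: 35.2
```

```bash
python3 -c "
from h import *
delta([.4838,.3041,.0756],1.7017)"
```

```text
t 38.05 pos [0.4826 0.3146 0.0908] F [0.27 2.83 2.68] tq [ 0.07  0.05 -0.01] tilt 0.07 headx 1.7019 open 0.505
shift [-0.0106 -0.0001  0.0152] yaw 0.0002
```

Call:
move_arm --plan '[{"x": -0.001,"y": 0.0,"z": 0.005,"yaw": 0.0,"fingers": 0.8},{"x": -0.004,"y": 0.0,"z": 0.01,"yaw": 0.0,"fingers": 0.8},{"x": -0.008,"y": 0.0,"z": 0.013,"yaw": 0.0,"fingers": 0.8},{"x": -0.011,"y": 0.0,"z": 0.014,"yaw": 0.0,"fingers": 0.8}]'

```text
time: 38.45
eef_pos: [0.484, 0.3026, 0.0769]
tcp_rot: [0.659, 0.752, -0.001, -0.0]
contact_force: [-0.6, 3.2, 2.0]
opening: 0.503
finger_force: 35.4
```

```bash
python3 -c "
from h import *
delta([.4838,.3041,.0756],1.7017)"
```

```text
t 38.45 pos [0.484  0.3026 0.0769] F [-0.58  3.21  1.95] tq [ 0.06  0.15 -0.13] tilt 0.1 headx 1.7013 open 0.503
shift [ 0.0015 -0.      0.0013] yaw -0.0004
```

Call:
move_arm --plan '[{"x": 0.0,"y": 0.0,"z": 0.001,"yaw": 0.0,"fingers": 0.8},{"x": 0.0,"y": 0.0,"z": 0.002,"yaw": 0.0,"fingers": 0.8}]'

```text
time: 38.65
eef_pos: [0.4842, 0.3025, 0.0761]
tcp_rot: [0.659, 0.752, -0.001, 0.0]
contact_force: [-3.8, -2.5, 7.4]
opening: 0.505
finger_force: 36.1
```

```bash
python3 -c "
from h import *
delta([.4838,.3041,.0756],1.7017)"
```

```text
t 38.65 pos [0.4842 0.3025 0.0761] F [-3.82 -2.54  7.4 ] tq [-0.62  0.67 -0.07] tilt 0.14 headx 1.7018 open 0.505
shift [ 0.0016 -0.0002  0.0005] yaw 0.0001
```

Tray is down on the stand. I'm releasing, then withdrawing straight up.

Call:
move_arm --plan '[{"x": 0.0,"y": 0.0,"z": 0.0,"yaw": 0.0,"fingers": 0.4},{"x": 0.0,"y": 0.0,"z": 0.0,"yaw": 0.0,"fingers": 0.3},{"x": 0.0,"y": 0.0,"z": 0.0,"yaw": 0.0,"fingers": 0.2},{"x": 0.0,"y": 0.0,"z": 0.0,"yaw": 0.0,"fingers": 0.1},{"x": 0.0,"y": 0.0,"z": 0.0,"yaw": 0.0,"fingers": 0.0}]'

```text
time: 39.15
eef_pos: [0.4844, 0.3035, 0.0757]
tcp_rot: [0.659, 0.752, -0.0, -0.0]
contact_force: [0.2, -1.0, -0.5]
opening: 0.999
finger_force: 0.0
```

Call:
move_arm --plan '[{"x": 0.0,"y": 0.0,"z": 0.0,"yaw": 0.0,"fingers": 0.0},{"x": 0.0,"y": 0.0,"z": -0.02,"yaw": 0.0,"fingers": 0.0},{"x": 0.0,"y": 0.0,"z": -0.05,"yaw": 0.0,"fingers": 0.0},{"x": 0.0,"y": 0.0,"z": -0.09,"yaw": 0.0,"fingers": 0.0},{"x": 0.0,"y": 0.0,"z": -0.125,"yaw": 0.0,"fingers": 0.0}]'

```text
time: 39.65
eef_pos: [0.4844, 0.3035, 0.2024]
tcp_rot: [0.659, 0.752, 0.0, 0.0]
contact_force: [0.6, 1.1, 0.9]
opening: 1.002
finger_force: 0.0
```

```bash
python3 - <<'E'
from h import *
np.set_printoptions(precision=4,suppress=True)
delta([.4812,.2977,.2008],1.7033)
w=ctrl.read_camera("wrist")[:,:,::-1];cv2.imwrite("pics/w9.png",w)
w1=cv2.imread("pics/w1.png")
e=np.array([np.cos(1.7033),np.sin(1.7033)]);n=np.array([-e[1],e[0]])
for nm,i in(("before",w1),("now",w)):
    h=cv2.cvtColor(i,cv2.COLOR_BGR2HSV);m=((h[...,1]<40)&(h[...,2]>120)).astype('uint8');m[:150]=0;m[330:]=0;m[:,:265]=0;m[:,385:]=0
    N,l,s,c=cv2.connectedComponentsWithStats(m);print(nm,[x.tolist() for x in s[1:] if x[4]>50])
    o=((h[...,0]>15)&(h[...,0]<32)&(h[...,1]>70)&(h[...,2]>140)).astype('uint8');o[:150]=0;o[330:]=0;o[:,:250]=0;o[:,:][:,400:]=0
    N,l,s,c=cv2.connectedComponentsWithStats(o);print("   wood",[x.tolist() for x in s[1:] if x[4]>50])
E
```

```text
t 39.65 pos [0.4844 0.3035 0.2024] F [0.57 1.07 0.9 ] tq [-0.04 -0.08 -0.04] tilt 0.02 headx 1.7019 open 1.002
shift [-0.0054 -0.0039  0.0016] yaw -0.0014
before [[281, 170, 86, 141, 7909]]
   wood [[268, 185, 31, 120, 1542], [351, 186, 25, 120, 970]]
now [[277, 165, 87, 144, 10675]]
   wood [[265, 190, 73, 121, 1425], [343, 191, 28, 120, 929]]
```

```bash
python3 - <<'E'
from h import *
np.set_printoptions(precision=4,suppress=True)
e=np.array([np.cos(1.7019),np.sin(1.7019)]);n=np.array([-e[1],e[0]]);g=np.array([.4844,.3035])
A=lambda u,z:((wz(u,z)[:2]-g)@np.c_[e,n]).round(4)
print("lip",A((320,309),.051),"front rail end",A((275,311),.048),A((370,311),.048),"back rail end",A((266,190),.048),A((371,191),.048),"plate back",A((320,165),.11))
i=cv2.imread("pics/w9.png");h=cv2.cvtColor(i,cv2.COLOR_BGR2HSV)
m=((h[...,1]<40)&(h[...,2]>120))
for r in(200,230,260,290,300): c=np.nonzero(m[r,250:400])[0]+250;print(r,c.min(),c.max(),"y:",A((c.min(),r),.07),A((c.max(),r),.07))
E
```

```text
lip [-0.1572 -0.0033] front rail end [-0.1622  0.0517] [-0.1631 -0.0647] back rail end [-0.0094  0.0545] [-0.0107 -0.0581] plate back [ 0.0281 -0.0027]
200 278 363 y: [-0.0141  0.039 ] [-0.0143 -0.0463]
230 278 361 y: [-0.0464  0.0403] [-0.0467 -0.0456]
260 279 359 y: [-0.0809  0.0407] [-0.0813 -0.0448]
290 280 357 y: [-0.1178  0.0411] [-0.1183 -0.0441]
300 280 356 y: [-0.1308  0.0416] [-0.1313 -0.0435]
```

```bash
python3 - <<'E'
from h import *
np.set_printoptions(precision=4,suppress=True)
b=ctrl.read_camera("side")[:,:,::-1];a=ctrl.read_camera("scene")[:,:,::-1];delta(None)
for nm,i,j,(x0,y0,x1,y1) in(("side",cv2.imread("pics/side0.png"),b,(255,140,320,215)),("scene",cv2.imread("pics/scene0.png"),a,(335,205,425,285))):
    for t,k in(("0",i),("now",j)):
        h=cv2.cvtColor(k,cv2.COLOR_BGR2HSV);m=((h[...,1]<45)&(h[...,2]>150)).astype('uint8');z=np.zeros_like(m);z[y0:y1,x0:x1]=m[y0:y1,x0:x1]
        N,l,s,c=cv2.connectedComponentsWithStats(z)
        for q in range(1,N):
            if s[q,4]>120:
                p=np.argwhere(l==q)[:,::-1];B=p[p[:,1].argmax()];R=p[p[:,0].argmax()];L=p[p[:,0].argmin()];print(nm,t,s[q].tolist(),"L",L,"R",R,"B",B,"T",p[p[:,1].argmin()],"L@.051",onz(nm,L.astype(float),.051)[:2],"B@.04",onz(nm,B.astype(float),.044)[:2])
E
```

```text
t 39.8 pos [0.4863 0.3043 0.2046] F [-0.78 -0.32 -0.3 ] tq [-0.    0.   -0.05] tilt 0.42 headx 1.702 open 1.001
side 0 [268, 149, 39, 41, 372] L [268 169] R [306 181] B [283 189] T [280 149] L@.051 [0.452  0.3095] B@.04 [0.4703 0.1856]
side 0 [283, 168, 25, 28, 211] L [283 191] R [307 188] B [284 195] T [288 168] L@.051 [0.4649 0.1649] B@.04 [0.4641 0.1518]
side now [268, 148, 39, 46, 795] L [268 167] R [306 187] B [282 193] T [277 148] L@.051 [0.4552 0.3219] B@.04 [0.4611 0.1648]
scene 0 [370, 220, 43, 26, 181] L [370 220] R [412 237] B [393 245] T [370 220] L@.051 [0.4449 0.1357] B@.04 [0.4615 0.2561]
scene 0 [347, 223, 44, 31, 255] L [347 233] R [390 250] B [384 253] T [365 223] L@.051 [0.5413 0.1488] B@.04 [0.506  0.2689]
scene 0 [335, 262, 29, 23, 140] L [335 263] R [363 284] B [359 284] T [337 262] L@.051 [0.6484 0.2351] B@.04 [0.6411 0.3274]
scene now [350, 221, 65, 35, 798] L [350 235] R [414 238] B [387 255] T [373 221] L@.051 [0.5399 0.1609] B@.04 [0.5048 0.2799]
scene now [335, 262, 29, 23, 141] L [335 263] R [363 284] B [359 284] T [337 262] L@.051 [0.6484 0.2351] B@.04 [0.6411 0.3274]
```

The tray sits about 11 mm too far back compared with the start, which is inside the limit but close. I'm regripping to slide it forward.

```bash
python3 -c "
from h import *
delta([.4828,.315,.0757],1.7017)"
```

```text
t 39.8 pos [0.4863 0.3043 0.2046] F [-0.78 -0.32 -0.3 ] tq [-0.    0.   -0.05] tilt 0.42 headx 1.702 open 1.001
shift [ 0.0108 -0.003   0.1289] yaw 0.0003
```

Call:
move_arm --plan '[{"x": 0.011,"y": -0.001,"z": 0.03,"yaw": 0.0,"fingers": 0.0},{"x": 0.011,"y": -0.001,"z": 0.06,"yaw": 0.0,"fingers": 0.0},{"x": 0.011,"y": -0.001,"z": 0.09,"yaw": 0.0,"fingers": 0.0},{"x": 0.011,"y": -0.001,"z": 0.115,"yaw": 0.0,"fingers": 0.2},{"x": 0.011,"y": -0.001,"z": 0.126,"yaw": 0.0,"fingers": 0.35}]' --force 40

```text
time: 40.3
eef_pos: [0.4789, 0.313, 0.0701]
tcp_rot: [0.659, 0.752, -0.004, -0.002]
contact_force: [0.3, 0.2, -0.4]
opening: 0.69
finger_force: 0.0
```

Call:
move_arm --plan '[{"x": 0.0,"y": 0.0,"z": 0.0,"yaw": 0.0,"fingers": 0.4},{"x": 0.0,"y": 0.0,"z": 0.0,"yaw": 0.0,"fingers": 0.8},{"x": 0.0,"y": 0.0,"z": 0.0,"yaw": 0.0,"fingers": 0.8},{"x": 0.0,"y": 0.0,"z": 0.0,"yaw": 0.0,"fingers": 0.8},{"x": 0.0,"y": 0.0,"z": 0.0,"yaw": 0.0,"fingers": 0.8}]'

```text
time: 40.8
eef_pos: [0.4823, 0.3144, 0.0755]
tcp_rot: [0.659, 0.752, 0.001, 0.0]
contact_force: [0.5, -1.1, -2.8]
opening: 0.507
finger_force: 43.5
```

```bash
python3 -c "
from h import *
delta([.4842,.3041,.0757],1.7017)"
```

```text
t 40.8 pos [0.4823 0.3144 0.0755] F [ 0.51 -1.08 -2.83] tq [ 0.17 -0.02  0.07] tilt 0.06 headx 1.7018 open 0.507
shift [-0.0105  0.0006 -0.0002] yaw 0.0001
```

Call:
move_arm --plan '[{"x": 0.0,"y": 0.0,"z": -0.0005,"yaw": 0.0,"fingers": 0.8},{"x": -0.003,"y": 0.0,"z": -0.0005,"yaw": 0.0,"fingers": 0.8},{"x": -0.007,"y": 0.0,"z": -0.0005,"yaw": 0.0,"fingers": 0.8},{"x": -0.011,"y": 0.0,"z": -0.0005,"yaw": 0.0,"fingers": 0.8},{"x": -0.011,"y": 0.0,"z": 0.0,"yaw": 0.0,"fingers": 0.8}]'

```text
time: 41.3
eef_pos: [0.4836, 0.3027, 0.0748]
tcp_rot: [0.66, 0.752, -0.0, 0.0]
contact_force: [-0.7, 0.5, -1.6]
opening: 0.511
finger_force: 43.5
```

```bash
python3 -c "
from h import *
delta([.4842,.3041,.0757],1.7017)"
```

```text
t 41.3 pos [0.4836 0.3027 0.0748] F [-0.67  0.53 -1.61] tq [ 0.14  0.02 -0.04] tilt 0.01 headx 1.7011 open 0.511
shift [ 0.0013  0.0008 -0.0009] yaw -0.0006
```

Call:
move_arm --plan '[{"x": 0.0,"y": 0.0,"z": 0.001,"yaw": 0.0,"fingers": 0.8},{"x": 0.0,"y": 0.0,"z": 0.001,"yaw": 0.0,"fingers": 0.4},{"x": 0.0,"y": 0.0,"z": 0.001,"yaw": 0.0,"fingers": 0.2},{"x": 0.0,"y": 0.0,"z": 0.001,"yaw": 0.0,"fingers": 0.0},{"x": 0.0,"y": 0.0,"z": 0.001,"yaw": 0.0,"fingers": 0.0}]'

```text
time: 41.8
eef_pos: [0.4837, 0.3036, 0.0741]
tcp_rot: [0.659, 0.752, 0.0, 0.0]
contact_force: [-0.5, 0.7, -1.0]
opening: 1.003
finger_force: 0.0
```

Call:
move_arm --plan '[{"x": 0.0,"y": 0.0,"z": 0.0,"yaw": 0.0,"fingers": 0.0},{"x": 0.0,"y": 0.0,"z": -0.02,"yaw": 0.0,"fingers": 0.0},{"x": 0.0,"y": 0.0,"z": -0.05,"yaw": 0.0,"fingers": 0.0},{"x": 0.0,"y": 0.0,"z": -0.09,"yaw": 0.0,"fingers": 0.0},{"x": 0.0,"y": 0.0,"z": -0.125,"yaw": 0.0,"fingers": 0.0}]'

```text
time: 42.3
eef_pos: [0.4834, 0.3034, 0.2004]
tcp_rot: [0.659, 0.752, 0.0, 0.0]
contact_force: [1.5, -0.8, -0.0]
opening: 1.001
finger_force: 0.0
```

```bash
python3 - <<'E'
from h import *
np.set_printoptions(precision=4,suppress=True)
b=ctrl.read_camera("side")[:,:,::-1];a=ctrl.read_camera("scene")[:,:,::-1];delta(None)
for nm,i,j,(x0,y0,x1,y1) in(("side",0,b,(255,140,320,215)),("scene",0,a,(335,205,425,258))):
    for t,k in(("now",j),):
        h=cv2.cvtColor(k,cv2.COLOR_BGR2HSV);m=((h[...,1]<45)&(h[...,2]>150)).astype('uint8');z=np.zeros_like(m);z[y0:y1,x0:x1]=m[y0:y1,x0:x1]
        N,l,s,c=cv2.connectedComponentsWithStats(z)
        for q in range(1,N):
            if s[q,4]>120:
                p=np.argwhere(l==q)[:,::-1];B=p[p[:,1].argmax()];R=p[p[:,0].argmax()];L=p[p[:,0].argmin()];print(nm,t,s[q].tolist(),"L",L,"R",R,"B",B,"T",p[p[:,1].argmin()],"L@.051",onz(nm,L.astype(float),.051)[:2],"B@.04",onz(nm,B.astype(float),.044)[:2])
# bystanders / stray parts: pixels changed since the start, away from arm, tray and hopper
for n,f0,k in(("side","pics/side0.png",b),("scene","pics/scene0.png",a)):
    d=(cv2.absdiff(cv2.imread(f0),k).max(2)>60).astype('uint8');N,l,s,c=cv2.connectedComponentsWithStats(cv2.morphologyEx(d,cv2.MORPH_OPEN,np.ones((2,2),np.uint8)));print(n,"changed",[x.tolist() for x in s[1:] if x[4]>12])
E
```

```text
t 42.4 pos [0.4868 0.3048 0.2059] F [ 0.36 -0.37  0.9 ] tq [ 0.03  0.01 -0.  ] tilt 0.72 headx 1.702 open 1.001
side now [268, 149, 40, 47, 802] L [268 169] R [307 188] B [284 195] T [280 149] L@.051 [0.452  0.3095] B@.04 [0.4641 0.1518]
scene now [347, 220, 65, 34, 792] L [347 233] R [411 236] B [384 253] T [370 220] L@.051 [0.5413 0.1488] B@.04 [0.506  0.2689]
side changed [[39, 0, 21, 10, 112], [71, 0, 45, 168, 2893], [117, 0, 120, 30, 1583], [33, 40, 23, 16, 199], [40, 41, 32, 27, 142], [109, 45, 53, 110, 4377], [163, 49, 66, 17, 308], [283, 49, 110, 108, 4152], [67, 53, 6, 3, 13], [73, 60, 6, 6, 21], [68, 65, 10, 12, 49], [252, 74, 45, 41, 996], [65, 77, 8, 10, 40], [76, 76, 6, 6, 18], [74, 86, 5, 6, 18], [67, 91, 7, 4, 14], [83, 97, 6, 9, 27], [70, 101, 9, 8, 33], [80, 106, 5, 5, 16], [72, 110, 5, 5, 16], [80, 116, 5, 11, 31], [287, 117, 2, 7, 14], [83, 168, 23, 13, 188], [279, 172, 13, 20, 152], [289, 174, 13, 15, 119], [134, 213, 21, 24, 89], [101, 227, 21, 13, 67], [328, 251, 20, 13, 176]]
scene changed [[376, 0, 42, 58, 1523], [464, 0, 18, 54, 676], [484, 0, 23, 17, 274], [454, 9, 7, 8, 35], [515, 8, 37, 136, 1775], [374, 11, 5, 18, 66], [340, 19, 26, 13, 129], [468, 22, 47, 99, 2284], [487, 26, 3, 5, 13], [257, 35, 110, 68, 2346], [370, 36, 2, 7, 14], [368, 46, 3, 15, 32], [313, 48, 6, 6, 18], [449, 56, 6, 17, 68], [459, 71, 8, 19, 89], [394, 86, 29, 30, 440], [424, 105, 9, 10, 53], [270, 115, 24, 23, 292], [297, 129, 7, 7, 30], [429, 129, 12, 10, 43], [462, 135, 7, 8, 32], [268, 136, 8, 9, 49], [277, 138, 28, 15, 175], [428, 140, 4, 5, 14], [287, 147, 5, 9, 37], [489, 146, 12, 9, 47], [256, 148, 15, 14, 114], [400, 151, 3, 5, 13], [400, 155, 31, 27, 426], [262, 163, 6, 7, 31], [393, 175, 17, 32, 146], [409, 179, 8, 7, 28], [388, 187, 5, 6, 17], [417, 187, 5, 11, 45], [359, 229, 35, 23, 359]]
```

The tray's outline now matches the start to the pixel. Nothing else on the bench has changed except inside the hopper, so I'm handing in.

Call:
move_arm --plan '[{"x": 0.0,"y": 0.0,"z": 0.0,"yaw": 0.0,"fingers": 0.0},{"x": 0.0,"y": 0.0,"z": 0.0,"yaw": 0.0,"fingers": 0.0}]'

```text
time: 42.6
eef_pos: [0.4825, 0.303, 0.1972]
tcp_rot: [0.659, 0.752, -0.001, -0.001]
contact_force: [-0.9, -0.3, 0.2]
opening: 0.997
finger_force: 0.0
```

```bash
python3 -c "
from plant import ctrl
print(ctrl.sign_off())"
```

```text
the job is handed in; nothing more can be done
None
```

I handed the job in at about 43 s, with no verdict returned: the tray rested level on the rim, was emptied into the hopper and is back on its stand where it started. I inferred that all five relays are in the hopper from the lighter, empty tray and a clear bench, without counting them.

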